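Gauge a row of sample tubes for over-length and sort them

ROBOT

A 6-joint arm with a two-finger parallel gripper is mounted at the origin on a cart in front of the work surface, level with it; the furniture and walls round the work are solid. World frame = base frame: x ahead of the robot, y to its left, z up, the work surface at z = 0. Lengths are in m, angles in rad, forces in N, time in s.
With the tool pointing down it reaches from about 0.425 to 0.95 m from the base axis. Payload 14.7 kg.
Tool frame: the origin (TCP) lies on the centre line of the jaws, within the pads' length; the fingertips stand 25 mm ahead of it and the grasp point (between the pads) lies 6 mm ahead of it (arm.tip_extent is the distance from the TCP to the fingertips, in m); z points along the fingers, y is the line along which they close (so a half turn about z gives the same grasp; the last joint's range is limited). The gripper opens to 85 mm and grips with 20 to 120 N. Pads are 22 mm wide; open, the fingers measure 114 mm over their backs; the gripper's body (76 mm by 85 mm) begins 54 mm behind the grasp point. The pads swing forward as they close: fully open they stand 13 mm farther back than shut.
Start: joints at [-1.227, 0.48, 1.596, -0, 1.065, -0.047], TCP at [0.248, -0.601, 0.256] pointing down, gripper open.
Joint ranges: [-2.75, 2.75], [-0.82, 2.05], [0.23, 2.67], [-1.56, 4.7], [0.09, 2.69], [-2.92, 2.92]. Speed limits (rad/s): [1.89, 1.89, 2.39, 3.01, 3.01, 3.01].

INTERFACE

Orientations are given as a unit quaternion [w, x, y, z].
In Python, from plant import arm, eyes gives the robot as it stands. The module is installed in compiled form; this text tells all that it offers.
- The arm moves only by the tool apply_moves, never from a script. Its argument "rows" is one flat list of numbers, 4 for each row, row after row: the shift along the tool's x, y, z in mm, then the turn about the tool's z in rad. A call has 1 to 12 rows; each row shifts and turns the commanded pose from where the row before left it, along the tool's axes as they then stand; what a row does not reach is not made up. A row lasts 1/12 s, in which the tool goes at most 41.7 mm and 7.16 degrees, less where a joint would pass 70% of its speed; a pose out of reach is approached as far as the arm can. A call is refused whole if a number of a shift passes 41.7 or a number of a turn 0.125, either way. A call with a gripper value outside its range is refused whole. "hand" is the finger opening in mm, from 0 to 85.4, set as the call begins (left out, the last holds). The fingers move at their own pace and stop on an object; "newtons" is the grip in N (left out, the last holds). Time passes only in rows, so rows that do not move let the fingers close. It gives the time, the measured TCP pose, the force, the opening and the grip force at its end, in the units of the state.
- arm.sense(): the state, without advancing time (a new reading comes with each control period).
- eyes.grab_frame(name): name is "side" or "top"; returns a dict with "img" (400x640x3 uint8, red, green, blue), "range_z" (400x640 float32, m along the optical axis (not along the pixel's ray), 0 where there is no reading), "fx", "fy", "cx", "cy" (pixels), "k1" (the pictures are not rectified: a ray, as slopes to the right and down, at radius r is drawn at 1 + k1 r^2 times it, then the intrinsics apply), "cam_to_world" (4x4, takes a point from camera to world coordinates). Camera axes: x right, y down, z forward; pixel columns grow to the right and rows downward; lengths in m; the calibration is good to about 2 mm. A picture is of the moment at which its call begins.
- arm.job_done(): hands the job in; it is judged then, once.
The state is a dict: "t": time; "joint_positions": joint angles; "joint_velocities": joint speeds; "tau": joint torques, N m; "eef_pos": TCP position; "orientation": TCP orientation; "ft_force": force on the tool from outside, world axes, zero at the start; "wrist_torque": the same for the moment, N m; "finger_gap": opening from 0.0 (shut) to 1.0 (fully open); "grip_force": force on a finger pad.
Only numpy, scipy, OpenCV 4.12 (cv2) and the standard library are available. Lean on these libraries where they do the work, as an engineer would, in place of code of your own. Each camera call takes 0.05 s, during which the arm holds its last target. There are 200 camera calls.

TASK

Before these tubes go to the autosampler, check the row in the length gauge: by its black handle slide the gate from its parked end along the rail until it goes tight on an over-length tube, do not force it, back it off so it stands a good centimetre clear of that tube, then lay that tube flat in the red tray; carry on the same way until the gate runs right through to its far stop past the tubes that pass, which stay in place until then. Finally lay all the tubes that passed flat in the white tray, run the gate back to its parked end, and do not disturb the pink tip rack, green-capped bottle and beaker standing round the work.

Things in the scene. Friction and masses are not known exactly. Their poses are not given: they have to be found in the camera images.
- gauge: tube length gauge, fixed, grey metal base 200 mm (x) by 350 mm (y), its top 12 mm up. Origin on the bench at the middle of the lanes; z up. Five lanes at y = -96, -48, 0, 48, 96 mm; a tube in a lane lies along x, axis 50 mm up, round end at the datum fence (face at x = -75 mm, 62 mm high), cap toward +x. The gate's rail runs along y at x = 85 mm.
- comb_mid (a point): point at x = -32, y = 0 mm of the gauge, 50 mm up: midway between the two white combs (each 10 mm thick, at gauge x = -62 and -4 mm) that carry the tubes in notches 22.5 mm wide, floor 40 mm up, teeth to 52 mm. 48 mm are free between the combs, where each tube's origin lies.
- limit_line (a point): point at x = 34, y = 0 mm of the gauge, 50 mm up, over a red line on the base: the gate's feeler reaches to this x. Caps of regular tubes end at x = 27 mm, clear of it; those of over-length tubes reach to x = 42 mm and stop it.
- gate (a joint): position of the gate carriage along the rail (m): 0 at its parked end (feeler at y = -135 mm of the gauge), grows toward the gauge's +y, 0.27 at the far stop (feeler at y = +135 mm). Slides with about 1 N of friction and stays where it is left.
- gate_grip (a point): grip point of the gate's upright black handle with an orange band: 14 mm thick along the gauge's y, 18 mm along x, free from 52 to 93 mm up; this point is on its centre line, 82 mm up, at gauge x = 94 mm. The feeler's centre line has the same y. Pinch it along the gauge's y.
- feeler (a joint): bend (rad) of the gate's sprung steel feeler finger, 10 mm wide, 44.5 to 54.5 mm up, pivot at gauge x = 72 mm. 0 when free; when the gate, moving toward +y, meets an over-length cap (feeler about 17 mm short of the tube's axis) it bends positive, about 3 N of push per 0.1 rad; hard stop at 0.5.
- tube_a: screw-cap tube, 20 mm in diameter, pale, white label, blue cap 24 mm in diameter and 20 mm long. Two lengths are mixed and look alike: regular 102 mm, over-length 117 mm overall; the gate tells which is which. Origin on its axis, 43 mm from the round closed end (grip here); x axis along it toward the cap. 25 to 50 g. May be absent.
- tube_b: screw-cap tube, 20 mm in diameter, pale, white label, blue cap 24 mm in diameter and 20 mm long. Two lengths are mixed and look alike: regular 102 mm, over-length 117 mm overall; the gate tells which is which. Origin on its axis, 43 mm from the round closed end (grip here); x axis along it toward the cap. 25 to 50 g. May be absent.
- tube_c: screw-cap tube, 20 mm in diameter, pale, white label, blue cap 24 mm in diameter and 20 mm long. Two lengths are mixed and look alike: regular 102 mm, over-length 117 mm overall; the gate tells which is which. Origin on its axis, 43 mm from the round closed end (grip here); x axis along it toward the cap. 25 to 50 g. May be absent.
- tube_d: screw-cap tube, 20 mm in diameter, pale, white label, blue cap 24 mm in diameter and 20 mm long. Two lengths are mixed and look alike: regular 102 mm, over-length 117 mm overall; the gate tells which is which. Origin on its axis, 43 mm from the round closed end (grip here); x axis along it toward the cap. 25 to 50 g. May be absent.
- tube_e: screw-cap tube, 20 mm in diameter, pale, white label, blue cap 24 mm in diameter and 20 mm long. Two lengths are mixed and look alike: regular 102 mm, over-length 117 mm overall; the gate tells which is which. Origin on its axis, 43 mm from the round closed end (grip here); x axis along it toward the cap. 25 to 50 g. May be absent.
- red_tray: loose shallow red plastic tray for the over-length tubes, 184 mm along its x by 142 mm along its y, walls 24 mm high and 4 mm thick, floor 4 mm thick, about 0.5 kg. Origin at the centre of its underside, z up. Tubes lie flat on its floor, side by side along its y axis (up to three, 50 mm apart along x).
- white_tray: loose shallow white plastic tray for the passed tubes, 184 mm along its x by 142 mm along its y, walls 24 mm high and 4 mm thick, floor 4 mm thick, about 0.5 kg. Origin at the centre of its underside, z up. Tubes lie flat on its floor, side by side along its y axis (up to three, 50 mm apart along x).
- tip_rack_pink: pink pipette tip rack, 86x134x77 mm, bystander. Origin at the centre of its underside.
- reagent_green: small bottle with green cap, 44 mm across, 90 mm high, bystander. Origin under its centre.
- beaker: small glass beaker, 52 mm across, 66 mm high, bystander. Origin under its centre.

How it is judged:
By the outcome, as a careful person would: the job done as asked, in the order asked, and still so for the second after the job is handed in, with the robot touching nothing.
Of tube_b, tube_e only 1 to 2 are there at a start; the rules pass over those that are not, and their reading is None.
At some moment in a run one of red_tray, white_tray may be knocked a few centimetres aside while the robot is not near it.
Once in a run the grip may slacken for a moment while it holds something.
It also fails if it takes over 208 s, if anything falls off the work surface, if the arm or the gripper's body presses on something with over 40 N, if the wrist force passes 120 N, or if a joint passes its speed limit or range.

## Working session

There is one attempt and no reset: what is moved stays moved. The work goes in short steps, Python scripts to look and compute and a tool call to move; the robot and the scene stay as the last step left them, time stands still between calls to the robot, and variables do not carry over. Pictures are saved under pics/ and viewed, at most 14 in all, crops included, and the job is handed in when it is done.

Besides the shell and the picture viewer there is one more tool, called after "Call:" by a JSON object that holds its "op" and its "data", one argument or row to a line. apply_moves: Moves the arm, as the interface text tells. Its arguments: {"type":"object","properties":{"rows":{"type":"array","items":{"type":"number"}},"hand":{"type":"number"},"newtons":{"type":"number"}},"required":["rows"]}

```bash
mkdir -p pics
cat > h.py <<'E'
import numpy as np, cv2, sys
from plant import arm, eyes
def grab(n): 
    f=eyes.grab_frame(n); return f
def save(f,name): cv2.imwrite('pics/'+name,f['img'][:,:,::-1])
def rays(f,uv):
    uv=np.asarray(uv,float).reshape(-1,2)
    d=(uv-[f['cx'],f['cy']])/[f['fx'],f['fy']]
    s=d.copy()
    for _ in range(20): s=d/(1+f['k1']*(s**2).sum(1,keepdims=True))
    return np.c_[s,np.ones(len(s))]
def onplane(f,uv,z):
    r=rays(f,uv)@f['cam_to_world'][:3,:3].T; o=f['cam_to_world'][:3,3]
    return o+r*((z-o[2])/r[:,2])[:,None]
def cloud(f):
    v,u=np.mgrid[0:400,0:640]; r=rays(f,np.c_[u.ravel(),v.ravel()])
    p=r*f['range_z'].ravel()[:,None]
    w=p@f['cam_to_world'][:3,:3].T+f['cam_to_world'][:3,3]
    w[f['range_z'].ravel()==0]=np.nan
    return w.reshape(400,640,3)
E
python3 - <<'E'
from h import *
for n in('top','side'):
    f=grab(n); save(f,n+'0.png'); np.savez(n+'0.npz',**f)
    print(n,f['fx'],f['k1'],f['cam_to_world'].round(3).tolist(),(f['range_z']>0).mean())
print(arm.sense()); print(arm.tip_extent)
E
```

```text
top 440.89033799335544 -0.10130158515735467 [[0.003, -0.996, 0.09, 0.488], [-1.0, -0.005, -0.022, 0.127], [0.022, -0.089, -0.996, 1.193], [0.0, 0.0, 0.0, 1.0]] 0.9961328125
side 490.8974204296956 -0.14223007319129122 [[-0.847, -0.341, 0.407, 0.053], [-0.531, 0.513, -0.675, 1.01], [0.021, -0.788, -0.616, 0.892], [0.0, 0.0, 0.0, 1.0]] 0.996015625
{'t': 0.1, 'joint_positions': array([-1.22660306e+00,  4.80793306e-01,  1.59679722e+00,  4.64327100e-06,
        1.06510567e+00, -4.66056108e-02]), 'joint_velocities': array([-0.00108214, -0.00057091, -0.00243617,  0.00165204,  0.00142955,
       -0.0013571 ]), 'tau': array([ 2.33876075e-03, -9.52259803e+01, -4.31041074e+01,  3.71830788e-05,
        5.12219194e-03, -7.96343284e-05]), 'eef_pos': array([ 0.24750589, -0.60066779,  0.25572595]), 'orientation': array([-5.45975199e-04,  9.80970263e-01,  1.94157253e-01, -7.97894953e-05]), 'ft_force': array([ 0.23014421, -0.53396443,  0.39532091]), 'wrist_torque': array([-0.00917382, -0.04337436, -0.00345186]), 'grip_force': 0.0, 'finger_gap': 0.9998202727142008}
0.025
```

View pics/top0.png

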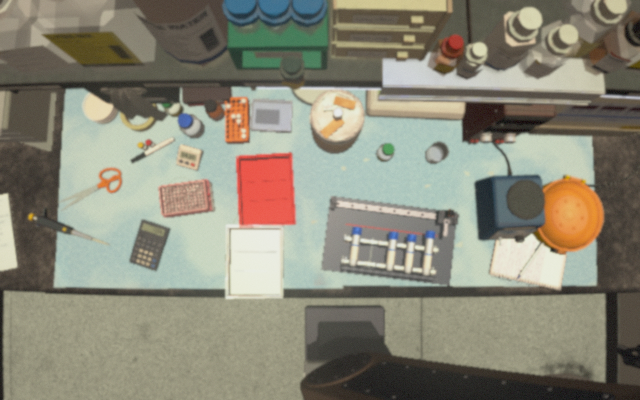

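View pics/side0.png

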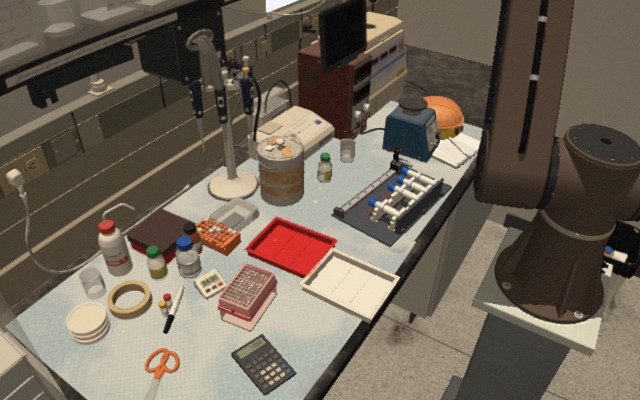

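Run:
```python
from h import *
for n in('top','side'):
    f=dict(np.load(n+'0.npz')); hsv=cv2.cvtColor(f['img'],cv2.COLOR_RGB2HSV); c=cloud(f)
    roi=(c[...,0]>.25)&(c[...,0]<1.0)&(abs(c[...,1])<.75)
    def rep(name,m,z,amin=8):
        m=(m&roi).astype(np.uint8)
        k,l,st,ce=cv2.connectedComponentsWithStats(m)
        for i in range(1,k):
            if st[i,4]>=amin:
                pts=np.argwhere(l==i)[:,::-1].astype(np.float32)
                w=onplane(f,pts,z)[:,:2].astype(np.float32)
                r=cv2.minAreaRect(w)
                zz=c[l==i][:,2]
                print(n,name,st[i,4],ce[i].round(0),'mean',w.mean(0).round(4),'rect',np.round(r[0],4),np.round(r[1],4),round(r[2],1),'z',np.nanpercentile(zz,[5,50,95]).round(3))
    H,S,V=[hsv[...,i].astype(int) for i in range(3)]
    rep('blue',(H>105)&(H<125)&(S>140)&(V>80),.055)
    rep('red',((H<6)|(H>174))&(S>190)&(V>120),.02,300)
    z=c[...,2]
    rep('base',(z>.006)&(z<.02)&(S<60)&(V<140),.012,400)
    rep('whitetray',(S<60)&(V>170)&(c[...,1]>.1)&(z<.04),.02,800)
    rep('green',(H>55)&(H<85)&(S>90)&(c[...,0]>.5)&(z>.03),.09)
    rep('pink',((H<8)|(H>165))&(S>60)&(S<190)&(z>.05)&(z<.1),.077,100)
    rep('orange',(H>5)&(H<20)&(S>150)&(abs(z-.08)<.03)&(abs(c[...,1]+.2)<.15),.082,3)
f=dict(np.load('top0.npz'))
cv2.imwrite('pics/crop.png',cv2.resize(f['img'][180:300,310:470,::-1],None,fx=5,fy=5,interpolation=cv2.INTER_CUBIC))
```

```text
top blue 45 [186. 119.] mean [0.7921 0.4748] rect [0.7919 0.4757] [0.026  0.0194] 39.8 z [0.102 0.105 0.108]
top blue 18 [356. 230.] mean [0.4999 0.0239] rect [0.4994 0.0236] [0.0077 0.013 ] 0.1 z [0.056 0.061 0.064]
top blue 29 [393. 235.] mean [ 0.4876 -0.0709] rect [ 0.488  -0.0712] [0.0157 0.0103] 90.0 z [0.057 0.06  0.064]
top blue 32 [430. 234.] mean [ 0.4903 -0.1682] rect [ 0.4905 -0.1684] [0.016  0.0104] 89.9 z [0.056 0.06  0.064]
top blue 23 [412. 237.] mean [ 0.4816 -0.1197] rect [ 0.4815 -0.1196] [0.0132 0.0078] 89.9 z [0.059 0.061 0.064]
top base 1786 [427. 241.] mean [ 0.4726 -0.1717] rect [ 0.4515 -0.128 ] [0.227  0.1708] 82.9 z [0.008 0.012 0.016]
top base 1048 [150. 244.] mean [0.4611 0.5759] rect [0.4585 0.5783] [0.0824 0.1192] 72.7 z [0.008 0.012 0.017]
top base 402 [373. 252.] mean [ 0.4418 -0.0246] rect [ 0.4415 -0.0224] [0.0765 0.0437] 82.9 z [0.008 0.012 0.016]
top whitetray 31119 [210. 206.] mean [0.5635 0.4141] rect [0.6055 0.4246] [0.5707 0.6464] 0.5 z [-0.003  0.001  0.022]
top green 2378 [277.  45.] mean [0.9822 0.2325] rect [0.9879 0.2322] [0.1393 0.26  ] 
[... 2967 characters left out ...]
093 0.106]
side orange 15 [336. 117.] mean [ 0.8175 -0.2926] rect [ 0.8178 -0.2961] [0.0137 0.0508] 31.5 z [0.081 0.092 0.104]
side orange 3 [332. 115.] mean [ 0.8371 -0.2991] rect [ 0.8367 -0.3   ] [0.0031 0.0083] 6.9 z [0.095 0.096 0.098]
side orange 4 [340. 117.] mean [ 0.8049 -0.2983] rect [ 0.8039 -0.2988] [0.0041 0.0123] 88.4 z [0.094 0.095 0.098]
side orange 5 [332. 121.] mean [ 0.8148 -0.2625] rect [ 0.8156 -0.2628] [0.0102 0.0071] 34.3 z [0.069 0.074 0.075]
side orange 6 [338. 123.] mean [ 0.7883 -0.2575] rect [ 0.7885 -0.2563] [0.0065 0.0232] 17.6 z [0.061 0.07  0.079]
side orange 9 [397. 150.] mean [ 0.5476 -0.2186] rect [ 0.547  -0.2166] [0.0159 0.0117] 34.4 z [0.084 0.087 0.089]
```

View pics/crop.png

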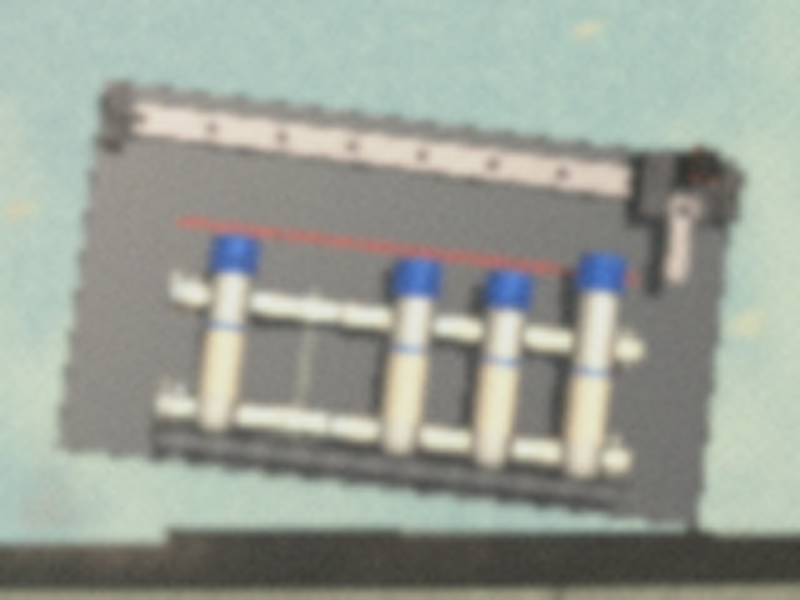

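Run:
```python
from h import *
cr=np.array([[112,85],[62,447],[693,525],[742,168]])/5+[310,180]-0.4
f=dict(np.load('top0.npz')); w=onplane(f,cr,.012); print('corners',w[:,:2].round(4).tolist(),w[:,:2].mean(0), [np.degrees(np.arctan2(*(w[a]-w[b])[[1,0]])) for a,b in((0,1),(3,2))],[np.degrees(np.arctan2(*(w[a]-w[b])[[1,0]])) for a,b in((0,3),(1,2))])
yaw=np.radians(-7.3); R=np.array([[np.cos(yaw),-np.sin(yaw)],[np.sin(yaw),np.cos(yaw)]]); o=np.array([.4735,-.0665])
for n in('top','side'):
    f=dict(np.load(n+'0.npz')); c=cloud(f); hsv=cv2.cvtColor(f['img'],cv2.COLOR_RGB2HSV)
    g=(c[...,:2]-o)@R; z=c[...,2]
    for ly in(-96,-48,0,96):
        m=(abs(g[...,1]-ly/1e3)<.016)&(z>.054)&(z<.066)&(g[...,0]>-.052)&(g[...,0]<.005)
        x,y=g[m].T; p=np.polyfit(x,y,1)
        b=(hsv[...,0]>100)&(hsv[...,0]<130)&(hsv[...,1]>100)&(abs(g[...,1]-ly/1e3)<.02)&(z>.03)&(z<.07)
        print(n,ly,m.sum(),'y@-.03 %.4f slope %.3f deg'%(np.polyval(p,-.03),np.degrees(p[0])),'capx',np.percentile(g[b][:,0],[2,98]).round(4),g[b][:,1].mean().round(4))
    m=(z>.075)&(z<.1)&(abs(g[...,0]-.094)<.03)&(abs(g[...,1]+.135)<.03)
    print('handle',m.sum(),g[m].mean(0),g[m].min(0),g[m].max(0),z[m].max())
    m=(z>.045)&(z<.07)&(abs(g[...,0]+.08)<.02)&(abs(g[...,1])<.1); print('fence',m.sum(),np.percentile(g[m][:,0],[5,50,95]))
    v=np.argwhere((hsv[...,1]>100)&((hsv[...,0]<8)|(hsv[...,0]>172))&(abs(g[...,1])<.15)&(abs(g[...,0]-.034)<.03)&(z<.025))[:,::-1]
    q=(onplane(f,v,.0125)[:,:2]-o)@R
    print('redline',len(v),q.mean(0),np.polyfit(q[:,1],q[:,0],1), np.percentile(q[:,1],[1,99]))
```

```text
corners [[0.5907, 0.0856], [0.3974, 0.1118], [0.3545, -0.228], [0.547, -0.2582]] [ 0.47240777 -0.07221348] [np.float64(-7.720154685948717), np.float64(-8.918810341330303)] [np.float64(82.74665448011565), np.float64(82.79892566124119)]
top -96 145 y@-.03 -0.0988 slope -0.673 deg capx [0.0216 0.0375] -0.0973
top -48 158 y@-.03 -0.0505 slope 0.558 deg capx [0.0073 0.0214] -0.0499
top 0 156 y@-.03 -0.0024 slope 0.641 deg capx [0.0066 0.0224] -0.0021
top 96 145 y@-.03 0.0926 slope -0.829 deg capx [0.0069 0.021 ] 0.0931
handle 40 [ 0.08898122 -0.13669096] [ 0.08043585 -0.14322739] [ 0.09875634 -0.13190152] 0.09724379740888445
fence 580 [-0.08654998 -0.07422618 -0.06208404]<stdin>:18: RuntimeWarning: Mean of empty slice.
  ret = um.true_divide(
Traceback (most recent call last):
TypeError: expected non-empty vector for x
```

Run:
```python
from h import *
yaw=np.radians(-7.3); R=np.array([[np.cos(yaw),-np.sin(yaw)],[np.sin(yaw),np.cos(yaw)]]); o=np.array([.4735,-.0665])
for n in('top','side'):
    f=dict(np.load(n+'0.npz')); c=cloud(f); hsv=cv2.cvtColor(f['img'],cv2.COLOR_RGB2HSV)
    g=(c[...,:2]-o)@R; z=c[...,2]
    if n=='side':
     for ly in(-96,-48,0,96):
        m=(abs(g[...,1]-ly/1e3)<.016)&(z>.0575)&(z<.066)&(g[...,0]>-.052)&(g[...,0]<.005)
        x,y=g[m].T; p=np.polyfit(x,y,1)
        b=(hsv[...,0]>100)&(hsv[...,0]<130)&(hsv[...,1]>100)&(abs(g[...,1]-ly/1e3)<.02)&(z>.03)&(z<.07)
        print(n,ly,m.sum(),'y@-.03 %.4f slope %.3f deg'%(np.polyval(p,-.03),np.degrees(p[0])),'capx',np.percentile(g[b][:,0],[2,98]).round(4),g[b][:,1].mean().round(4))
     m=(z>.075)&(z<.1)&(abs(g[...,0]-.094)<.03)&(abs(g[...,1]+.135)<.03)
     print('handle',m.sum(),g[m].mean(0),g[m].min(0),g[m].max(0),z[m].max())
    r=f['img'].astype(int); v=np.argwhere((r[...,0]>r[...,1]+25)&(abs(g[...,1])<.12)&(abs(g[...,0]-.034)<.02)&(z<.03))[:,::-1]
    if len(v)>5:
        q=(onplane(f,v,.0125)[:,:2]-o)@R
        print('redline',len(v),np.median(q,0),np.polyfit(q[:,1],q[:,0],1), np.percentile(q[:,1],[1,99]))
    # trays
    for nm,m in (('red',(hsv[...,1]>170)&((hsv[...,0]<8)|(hsv[...,0]>172))&(c[...,1]>.1)&(abs(c[...,0]-.6)<.15)&(z<.04)),
                 ('white',(c[...,1]>.1)&(c[...,1]<.38)&(c[...,0]>.29)&(c[...,0]<.53)&(z>.016)&(z<.04))):
        zr=(z>.016)&m
        k,l,st,ce=cv2.connectedComponentsWithStats(m.astype(np.uint8)); i=1+st[1:,4].argmax()
        p=c[(l==i)&(z>.018)][:,:2].astype(np.float32); rr=cv2.minAreaRect(p)
        print(n,nm,st[i],'rim',len(p),np.round(rr[0],4),np.round(rr[1],4),rr[2])
```

```text
redline 202 [0.02950396 0.01727173] [-0.00096201  0.02950023] [-0.08508671  0.11867748]
top red [ 238  159   55   63 1683] rim 9 [0.591  0.2767] [0.1799 0.0524] 56.68600845336914
top white [ 225  219   72   80 1070] rim 1052 [0.4252 0.2746] [0.2081 0.1882] 0.34582221508026123
side -96 42 y@-.03 -0.0976 slope 3.047 deg capx [0.0228 0.0425] -0.0935
side -48 44 y@-.03 -0.0480 slope 0.680 deg capx [0.0083 0.026 ] -0.0446
side 0 39 y@-.03 0.0003 slope 0.292 deg capx [0.0068 0.0248] 0.003
side 96 40 y@-.03 0.0956 slope 0.161 deg capx [0.0074 0.0264] 0.099
handle 37 [ 0.09011457 -0.13497821] [ 0.08134974 -0.14320493] [ 0.10060145 -0.12875358] 0.09626774106274161
redline 56 [0.03295618 0.02510127] [-0.00065456  0.03302359] [-0.07435838  0.11745096]
side red [ 245  217   92   60 3035] rim 594 [0.6105 0.2636] [0.1949 0.1557] 3.5861635208129883
side white [ 299  239  101   80 1084] rim 1025 [0.4261 0.277 ] [0.1839 0.2083] 89.75273132324219
```

```bash
cat >> h.py <<'E'
YAW=np.radians(-7.3); RG=np.array([[np.cos(YAW),-np.sin(YAW)],[np.sin(YAW),np.cos(YAW)]]); OG=np.array([.4705,-.0676])
def g2w(x,y): return OG+RG@np.array([x,y])/1e3
def yawof(q):
    from scipy.spatial.transform import Rotation as Ro
    M=Ro.from_quat(np.asarray(q),scalar_first=True).as_matrix(); return np.arctan2(M[1,0],M[0,0]),M
def plan(*tg,yaw0=None):
    """targets (x,y,z,yaw): prints tool-axis shift mm in present axes, then turn"""
    s=arm.sense(); y,M=yawof(s['orientation']); p=s['eef_pos']
    print('t %.2f pos'%s['t'],p.round(4),'yaw %.4f'%y,'q',s['joint_positions'].round(2))
    for x in tg:
        d=np.array(x[:3])-p; c,sn=np.cos(y),np.sin(y)
        print('shift',np.round([1e3*(c*d[0]+sn*d[1]),1e3*(sn*d[0]-c*d[1]),-1e3*d[2]],1),'turn %.3f'%(y-x[3]))
        p=np.array(x[:3]); y=x[3]
E
python3 - <<'E'
from h import *
h=g2w(94,-135); print(h)
plan((*h,.2557,YAW),(*h,.082+.006,YAW))
E
```

```text
[ 0.54658436 -0.21344982]
t 0.10 pos [ 0.2475 -0.6007  0.2557] yaw 0.3908 q [-1.23  0.48  1.6   0.    1.07 -0.05]
shift [ 424.  -244.1    0. ] turn 0.518
shift [  0.   -0.  167.7] turn 0.000
```

Run:
```python
from h import *
f=dict(np.load('top0.npz')); c=cloud(f)
for u,v in((510,200),(525,195),(488,220),(530,240),(570,215)): print(u,v,c[v,u].round(3))
x,y,z=np.moveaxis(c,-1,0)
for (a,b) in((-.6,-.45),(-.45,-.3),(-.3,-.15)):
    m=(y>a)&(y<b)&(x>.3)&(x<.65)&(z<.5); print(a,b,z[m].max())
```

```text
510 200 [ 0.57  -0.331  0.181]
525 195 [ 0.583 -0.373  0.173]
488 220 [ 0.526 -0.31   0.093]
530 240 [ 0.473 -0.463  0.01 ]
570 215 [ 0.537 -0.52   0.118]
-0.6 -0.45 0.12505578944869744
-0.45 -0.3 0.18363385008035538
-0.3 -0.15 0.09724379740888445
```

Call:
{"op": "apply_moves", "data": {
  "rows": [0,0,-15,0,30.3,-17.4,0,0,30.3,-17.4,0,0],
  "hand": 40,
  "newtons": 40
}}

```text
t: 0.35
eef_pos: [0.29, -0.5462, 0.2714]
orientation: [0.0, 0.981, 0.193, 0.0]
ft_force: [1.0, -0.0, 0.2]
finger_gap: 0.605
grip_force: 0.0
```

Call:
{"op": "apply_moves", "data": {
  "rows": [30.3,-17.4,0,0,30.3,-17.4,0,0,30.3,-17.4,0,0,30.3,-17.4,0,0,30.3,-17.4,0,0,30.3,-17.4,0,0,30.3,-17.4,0,0,30.3,-17.4,0,0,30.3,-17.4,0,0,30.3,-17.4,0,0,30.3,-17.4,0,0,30.3,-17.4,0,0]
}}

```text
t: 1.35
eef_pos: [0.5477, -0.2125, 0.2711]
orientation: [-0.0, 0.981, 0.194, -0.0]
ft_force: [1.3, -0.2, 0.2]
finger_gap: 0.465
grip_force: 0.0
```

Call:
{"op": "apply_moves", "data": {
  "rows": [0,0,0,0.1036,0,0,0,0.1036,0,0,0,0.1036,0,0,0,0.1036,0,0,0,0.1036,0,0,0,0,0,0,0,0]
}}

```text
t: 1.93
eef_pos: [0.5469, -0.2141, 0.2711]
orientation: [-0.0, 0.998, -0.062, -0.0]
ft_force: [-0.3, 0.7, -0.3]
finger_gap: 0.471
grip_force: 0.0
```

Run:
```python
from h import *
h=g2w(94,-135)
plan((*h,.27,YAW),(*h,.082+.006,YAW))
f=grab('top'); save(f,'t1.png')
```

```text
t 1.93 pos [ 0.5469 -0.2141  0.2711] yaw -0.1239 q [-0.42  0.38  1.73 -0.    1.04  1.27]
shift [-0.4 -0.6  1.1] turn 0.004
shift [  0.  -0. 182.] turn 0.000
```

Call:
{"op": "apply_moves", "data": {
  "rows": [0,0,30.5,0.003,0,0,30.5,0,0,0,30.5,0,0,0,30.5,0,0,0,30.5,0,0,0,30.5,0,0,0,0,0]
}}

```text
t: 2.57
eef_pos: [0.5441, -0.2129, 0.0834]
orientation: [-0.001, 0.998, -0.064, -0.003]
ft_force: [-2.4, 0.9, -0.8]
finger_gap: 0.466
grip_force: 0.0
```

Call:
{"op": "apply_moves", "data": {
  "rows": [0,0,0,0,0,0,0,0,0,0,0,0,0,0,0,0,0,0,0,0,0,0,0,0,0,0,0,0,0,0,0,0],
  "hand": 5,
  "newtons": 25
}}

```text
t: 3.23
eef_pos: [0.5479, -0.2146, 0.0899]
orientation: [0.0, 0.998, -0.065, 0.001]
ft_force: [-1.4, 0.0, 10.6]
finger_gap: 0.154
grip_force: 30.2
```

Run:
```python
from h import *
plan(); s=arm.sense(); print(s['ft_force'],s['wrist_torque'],s['finger_gap']*85.4,s['grip_force'])
f=grab('side'); cv2.imwrite('pics/s1.png',cv2.resize(f['img'][120:260,320:480,::-1],None,fx=4,fy=4))
```

```text
t 3.23 pos [ 0.5479 -0.2146  0.0899] yaw -0.1299 q [-0.42  0.61  1.88 -0.    0.66  1.28]
[-1.43607953  0.04159059 10.55468331] [-0.01661806  0.28320607  0.20571091] 13.165381072954359 30.163214206695557
```

View pics/s1.png

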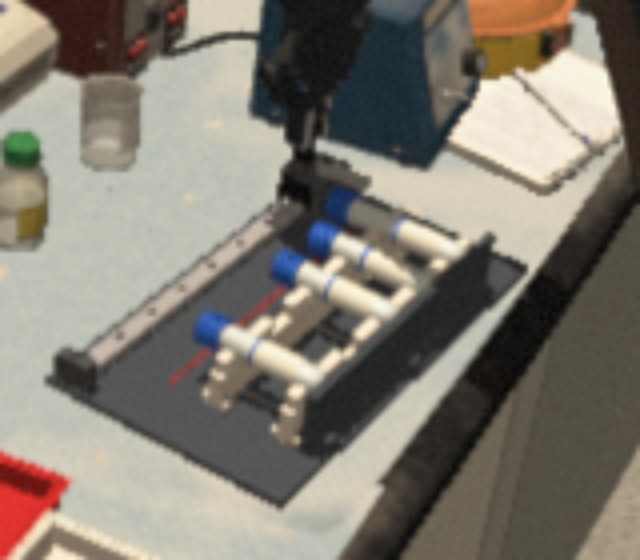

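Call:
{"op": "apply_moves", "data": {
  "rows": [0,0,-2,0,0,-3,0,0,0,-3,0,0,0,-3,0,0,0,-3,0,0,0,-3,0,0,0,-3,0,0,0,0,0,0]
}}

```text
t: 3.95
eef_pos: [0.5499, -0.1958, 0.0907]
orientation: [0.0, 0.998, -0.065, 0.0]
ft_force: [4.2, 0.5, -1.5]
finger_gap: 0.16
grip_force: 29.1
```

Call:
{"op": "apply_moves", "data": {
  "rows": [0,-2,0,0,0,-1,0,0,0,0,0,0]
}}

```text
t: 4.2
eef_pos: [0.5501, -0.1932, 0.0906]
orientation: [0.0, 0.998, -0.065, 0.0]
ft_force: [5.5, -0.2, 1.8]
finger_gap: 0.161
grip_force: 14.0
```

Call:
{"op": "apply_moves", "data": {
  "rows": [0,-1,0,0,0,-1,0,0,0,0,0,0]
}}

```text
t: 4.45
eef_pos: [0.5504, -0.1914, 0.0906]
orientation: [0.0, 0.998, -0.065, 0.0]
ft_force: [5.5, 0.1, 5.0]
finger_gap: 0.158
grip_force: 27.5
```

Call:
{"op": "apply_moves", "data": {
  "rows": [0,-1,0,0,0,-1,0,0,0,0,0,0]
}}

```text
t: 4.7
eef_pos: [0.5507, -0.1894, 0.0906]
orientation: [0.0, 0.998, -0.065, 0.0]
ft_force: [4.3, -0.8, 6.3]
finger_gap: 0.16
grip_force: 27.6
```

Call:
{"op": "apply_moves", "data": {
  "rows": [0,-1,0,0,0,-1,0,0,0,0,0,0]
}}

```text
t: 4.95
eef_pos: [0.5509, -0.1876, 0.0906]
orientation: [0.0, 0.998, -0.065, 0.0]
ft_force: [4.3, -1.5, 5.6]
finger_gap: 0.161
grip_force: 27.5
```

Call:
{"op": "apply_moves", "data": {
  "rows": [0,-1,0,0,0,0,0,0]
}}

```text
t: 5.12
eef_pos: [0.551, -0.1867, 0.0906]
orientation: [0.0, 0.998, -0.065, 0.0]
ft_force: [3.7, -3.7, 5.5]
finger_gap: 0.166
grip_force: 27.5
```

Run:
```python
from h import *
plan(); s=arm.sense(); print(RG.T@s['ft_force'][:2],s['ft_force'],s['wrist_torque'],s['finger_gap']*85.4,s['grip_force'], RG.T@(s['eef_pos'][:2]-OG))
f=grab('top'); cv2.imwrite('pics/t2.png',cv2.resize(f['img'][195:265,400:470,::-1],None,fx=8,fy=8,interpolation=cv2.INTER_CUBIC))
f=grab('side'); cv2.imwrite('pics/s2.png',cv2.resize(f['img'][130:220,350:450,::-1],None,fx=6,fy=6,interpolation=cv2.INTER_CUBIC))
a=np.hstack([cv2.resize(cv2.imread('pics/t2.png'),(400,400)),cv2.resize(cv2.imread('pics/s2.png'),(400,400))]);cv2.imwrite('pics/c2.png',a)
```

```text
t 5.12 pos [ 0.551  -0.1867  0.0906] yaw -0.1301 q [-0.38  0.6   1.89 -0.    0.65  1.32]
[ 4.13635176 -3.15260291] [ 3.70224007 -3.65263322  5.47739039] [-0.47057579 -0.64902236  0.13081148] 14.16767810645669 27.520073354244232 [ 0.09502547 -0.10793747]
```

View pics/c2.png

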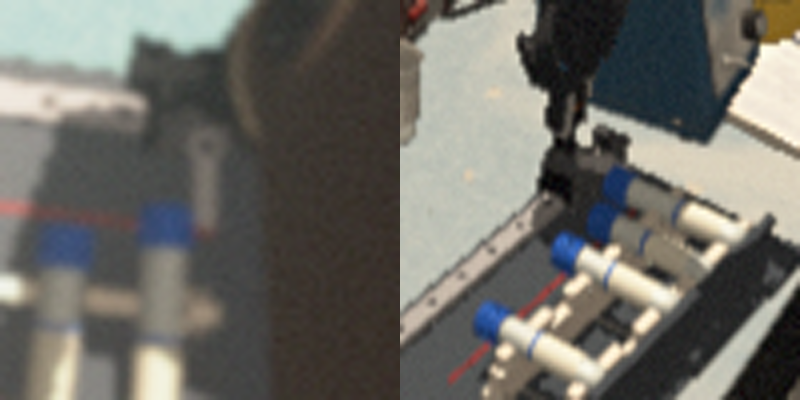

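Call:
{"op": "apply_moves", "data": {
  "rows": [0,-1,0,0,0,0,0,0,0,0,0,0]
}}

```text
t: 5.47
eef_pos: [0.5511, -0.1859, 0.0906]
orientation: [0.0, 0.998, -0.065, 0.0]
ft_force: [3.6, -4.6, 5.9]
finger_gap: 0.161
grip_force: 27.5
```

Call:
{"op": "apply_moves", "data": {
  "rows": [0,4,0,0,0,4,0,0,0,4,0,0,0,4,0,0,0,3,0,0,0,0,0,0,0,0,0,0]
}}

```text
t: 6.05
eef_pos: [0.5487, -0.2046, 0.0906]
orientation: [0.0, 0.998, -0.065, 0.0]
ft_force: [5.5, -2.1, 4.9]
finger_gap: 0.157
grip_force: 27.5
```

Call:
{"op": "apply_moves", "data": {
  "rows": [0,0,0,0,0,0,0,0,0,0,0,0,0,0,0,0,0,0,0,0],
  "hand": 36
}}

```text
t: 6.47
eef_pos: [0.5479, -0.2041, 0.0901]
orientation: [-0.0, 0.998, -0.065, -0.0]
ft_force: [0.1, -0.3, 0.3]
finger_gap: 0.425
grip_force: 0.0
```

Call:
{"op": "apply_moves", "data": {
  "rows": [0,0,-35,0,0,0,-35,0,0,0,0,0]
}}

```text
t: 6.72
eef_pos: [0.5508, -0.2052, 0.1656]
orientation: [0.001, 0.998, -0.065, 0.003]
ft_force: [2.0, -1.1, 1.0]
finger_gap: 0.422
grip_force: 0.0
```

Run:
```python
from h import *
w=g2w(-32,-96); print(w)
plan((*w,.16,YAW),(*w,.066,YAW))
```

```text
[ 0.42656118 -0.1587558 ]
t 6.72 pos [ 0.5508 -0.2052  0.1656] yaw -0.1301 q [-0.41  0.5   1.83  0.    0.8   1.29]
shift [-129.2  -30.     5.6] turn -0.003
shift [ 0. -0. 94.] turn 0.000
```

Call:
{"op": "apply_moves", "data": {
  "rows": [-32.3,-7.5,0,0,-32.3,-7.5,0,0,-32.3,-7.5,0,0,-32.3,-7.5,0,-0.003,0,0,0,0,0,0,20,0,0,0,20,0,0,0,20,0,0,0,10,0,0,0,0,0]
}}

```text
t: 7.55
eef_pos: [0.4231, -0.1573, 0.0886]
orientation: [-0.001, 0.998, -0.064, -0.002]
ft_force: [-0.1, 0.7, 1.1]
finger_gap: 0.423
grip_force: 0.0
```

Run:
```python
from h import *
w=g2w(-32,-96)
plan((*w,.066,YAW))
```

```text
t 7.55 pos [ 0.4231 -0.1573  0.0886] yaw -0.1273 q [-0.42  0.48  2.18 -0.    0.48  1.28]
shift [ 3.6  1.  22.6] turn 0.000
```

Call:
{"op": "apply_moves", "data": {
  "rows": [2,0.5,10,0,0,0,10,0,0,0,4,0,0,0,0,0,0,0,0,0]
}}

```text
t: 7.97
eef_pos: [0.4262, -0.1585, 0.0665]
orientation: [-0.0, 0.998, -0.064, -0.0]
ft_force: [0.5, 0.4, 1.2]
finger_gap: 0.424
grip_force: 0.0
```

Call:
{"op": "apply_moves", "data": {
  "rows": [0,0,0,0,0,0,0,0,0,0,0,0,0,0,0,0,0,0,0,0,0,0,0,0,0,0,0,0],
  "hand": 5,
  "newtons": 40
}}

```text
t: 8.55
eef_pos: [0.4264, -0.1593, 0.067]
orientation: [0.0, 0.998, -0.063, 0.001]
ft_force: [-4.8, -11.9, 2.6]
finger_gap: 0.215
grip_force: 39.0
```

```bash
python3 - <<'E'
from h import *
w=g2w(-32,-96)
plan((*w,.066,YAW)); s=arm.sense(); print(s['finger_gap']*85.4,s['ft_force'])
# trays from side+top
E
cat >> h.py <<'E'
def tray(col,n='side'):
    f=grab(n); c=cloud(f); hsv=cv2.cvtColor(f['img'],cv2.COLOR_RGB2HSV).astype(int); H,S,V=hsv[...,0],hsv[...,1],hsv[...,2]; z=c[...,2]
    box=(c[...,1]>.1)&(c[...,1]<.45)&(c[...,0]>.25)&(c[...,0]<.8)&(z<.04)&(z>-.015)
    m=box&((S>150)&((H<10)|(H>170)) if col=='red' else (S<45)&(V>150))
    m=cv2.morphologyEx(m.astype(np.uint8),cv2.MORPH_OPEN,np.ones((3,3)))
    k,l,st,ce=cv2.connectedComponentsWithStats(m); i=1+st[1:,4].argmax(); m=l==i
    uv=np.argwhere(m)[:,::-1]
    out=[]
    for nm,q in(('rim-ray',onplane(f,uv,.024)[:,:2]),('cloud>.017',c[m&(z>.017)][:,:2]),('cloud',c[m][:,:2])):
        if len(q)<10: continue
        r=cv2.minAreaRect(q.astype(np.float32)); print(n,col,nm,len(q),np.round(r[0],4),np.round(r[1],4),round(r[2],2))
    return f,m,c
E
python3 - <<'E'
from h import *
for n in('top','side'):
    ims=[]
    for col in('red','white'):
        f,m,c=tray(col,n); im=f['img'].copy(); im[m]=[0,255,0]; ims.append(im)
    cv2.imwrite('pics/m_%s.png'%n,np.hstack([i[120:380,180:440] if n=='side' else i[120:320,180:340] for i in ims])[...,::-1])
E
```

```text
t 8.55 pos [ 0.4264 -0.1593  0.067 ] yaw -0.1270 q [-0.42  0.53  2.19 -0.    0.42  1.28]
shift [ 0.1 -0.5  1. ] turn 0.000
18.373780189191113 [ -4.79332299 -11.94981876   2.63733991]
top red rim-ray 3507 [0.609  0.2647] [0.1846 0.1446] 3.91
top red cloud>.017 314 [0.6092 0.2652] [0.1845 0.1455] 3.71
top red cloud 3507 [0.6092 0.2652] [0.1845 0.1455] 3.71
top white rim-ray 16515 [0.5621 0.2731] [0.4813 0.3425] 0.17
top white cloud>.017 1355 [0.5686 0.2867] [0.5088 0.3091] 17.52
top white cloud 16515 [0.5599 0.2757] [0.4808 0.349 ] 0.16
side red rim-ray 3059 [0.6087 0.2694] [0.1927 0.16  ] 3.93
side red cloud>.017 641 [0.6105 0.2633] [0.1926 0.1551] 4.05
side red cloud 3059 [0.6105 0.2633] [0.1926 0.1551] 4.05
side white rim-ray 7770 [0.5609 0.2944] [0.4411 0.3455] 0.61
side white cloud>.017 85 [0.5322 0.3042] [0.4538 0.184 ] 23.63
side white cloud 7770 [0.5711 0.2749] [0.35   0.4571] 89.92
```

Call:
{"op": "apply_moves", "data": {
  "rows": [0,0,-8,0,0,0,-12,0,0,0,-20,0,0,0,-30,0,0,0,-30,0,0,0,-10,0,0,0,0,0,0,0,0,0]
}}

```text
t: 9.42
eef_pos: [0.4264, -0.1586, 0.1771]
orientation: [0.0, 0.998, -0.064, 0.001]
ft_force: [-0.6, 0.1, -1.1]
finger_gap: 0.218
grip_force: 40.3
```

Run:
```python
from h import *
ry=.066
plan((.6105,.2488,.18,ry+np.pi/2),(.6105,.2488,.033,ry+np.pi/2))
f=grab('top');cv2.imwrite('pics/t3.png',cv2.resize(f['img'][140:300,210:470,::-1],None,fx=3,fy=3))
```

```text
t 9.42 pos [ 0.4264 -0.1586  0.1771] yaw -0.1271 q [-0.42  0.32  2.11  0.    0.7   1.28]
shift [ 131.  -427.4   -2.9] turn -1.764
shift [  0.   0. 147.] turn 0.000
```

View pics/t3.png

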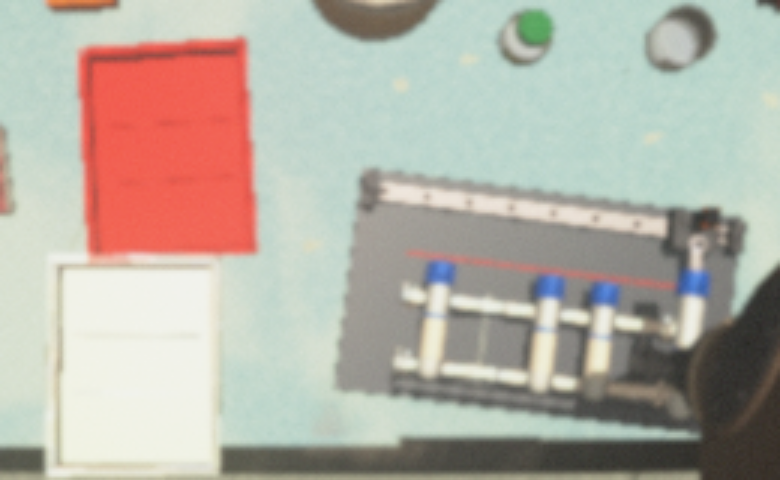

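Call:
{"op": "apply_moves", "data": {
  "rows": [10.9,-35.6,0,0,10.9,-35.6,0,0,10.9,-35.6,0,0,10.9,-35.6,0,0,10.9,-35.6,0,0,10.9,-35.6,0,0,10.9,-35.6,0,0,10.9,-35.6,0,0,10.9,-35.6,0,0,10.9,-35.6,0,0,10.9,-35.6,0,0,10.9,-35.6,0,0]
}}

```text
t: 10.47
eef_pos: [0.6096, 0.2503, 0.1744]
orientation: [0.001, 0.998, -0.063, -0.001]
ft_force: [0.3, -0.6, -0.3]
finger_gap: 0.215
grip_force: 40.3
```

Call:
{"op": "apply_moves", "data": {
  "rows": [0,0,0,-0.1176,0,0,0,-0.1176,0,0,0,-0.1176,0,0,0,-0.1176,0,0,0,-0.1176,0,0,0,-0.1176,0,0,0,-0.1176,0,0,0,-0.1176,0,0,0,-0.1176,0,0,0,-0.1176,0,0,0,-0.1176,0,0,0,-0.1176]
}}

```text
t: 11.47
eef_pos: [0.6092, 0.2484, 0.1743]
orientation: [-0.0, 0.799, 0.601, -0.001]
ft_force: [0.3, -0.4, -0.5]
finger_gap: 0.213
grip_force: 40.3
```

Call:
{"op": "apply_moves", "data": {
  "rows": [0,0,0,-0.1176,0,0,0,-0.1176,0,0,0,-0.1176,0,0,25,0,0,0,25,0,0,0,25,0,0,0,0,0,0,0,0,0]
}}

```text
t: 12.13
eef_pos: [0.6085, 0.2482, 0.0992]
orientation: [-0.001, 0.683, 0.73, -0.002]
ft_force: [0.2, 0.4, 0.9]
finger_gap: 0.214
grip_force: 40.4
```

Run:
```python
from h import *
ry=.066
plan((.6105,.2488,.033,ry+np.pi/2)); s=arm.sense(); print(s['finger_gap']*85.4,s['grip_force'],s['ft_force'])
tray('red','side'); f,m,c=tray('red','top')
cv2.imwrite('pics/t4.png',cv2.resize(f['img'][140:300,210:470,::-1],None,fx=3,fy=3))
```

```text
t 12.13 pos [0.6085 0.2482 0.0992] yaw 1.6368 q [0.34 0.67 1.7  0.   0.78 0.28]
shift [ 0.5  2.  66.2] turn -0.000
18.27569831563124 40.35621643066406 [0.24789648 0.37171417 0.89981715]
side red rim-ray 2778 [0.609  0.2696] [0.1917 0.1604] 3.64
side red cloud>.017 577 [0.6113 0.2633] [0.1908 0.1564] 3.03
side red cloud 2778 [0.6113 0.2633] [0.1908 0.1564] 3.03
top red rim-ray 290 [0.5651 0.3052] [0.0454 0.056 ] 0.91
top red cloud>.017 39 [0.5635 0.3304] [0.0426 0.0059] 2.38
top red cloud 290 [0.5667 0.3065] [0.0469 0.054 ] 2.38
```

Call:
{"op": "apply_moves", "data": {
  "rows": [0.5,2,20,0,0,0,20,0,0,0,15,0,0,0,6,0,0,0,3,0,0,0,1,0,0,0,0,0,0,0,0,0]
}}

```text
t: 12.9
eef_pos: [0.6126, 0.2495, 0.0375]
orientation: [0.0, 0.683, 0.73, 0.001]
ft_force: [-0.6, -0.3, -0.4]
finger_gap: 0.214
grip_force: 40.4
```

Call:
{"op": "apply_moves", "data": {
  "rows": [0,0,1,0,0,0,0,0,0,0,0,0]
}}

```text
t: 13.15
eef_pos: [0.6121, 0.2494, 0.0356]
orientation: [0.0, 0.683, 0.73, 0.0]
ft_force: [-0.4, -0.1, -0.4]
finger_gap: 0.217
grip_force: 40.4
```

Call:
{"op": "apply_moves", "data": {
  "rows": [0,0,1,0,0,0,1,0,0,0,0,0,0,0,0,0]
}}

```text
t: 13.48
eef_pos: [0.6119, 0.2493, 0.0331]
orientation: [-0.0, 0.683, 0.73, -0.0]
ft_force: [-0.2, -0.5, 0.6]
finger_gap: 0.217
grip_force: 40.4
```

Call:
{"op": "apply_moves", "data": {
  "rows": [0,0,0,0,0,0,0,0,0,0,0,0,0,0,0,0],
  "hand": 34
}}

```text
t: 13.82
eef_pos: [0.612, 0.2493, 0.0333]
orientation: [-0.0, 0.683, 0.73, 0.0]
ft_force: [0.7, 0.5, -0.4]
finger_gap: 0.397
grip_force: 0.0
```

Call:
{"op": "apply_moves", "data": {
  "rows": [0,0,-10,0,0,0,-25,0,0,0,-30,0,0,0,-30,0,0,0,-30,0,0,0,0,0,0,0,0,0]
}}

```text
t: 14.4
eef_pos: [0.6131, 0.2498, 0.1611]
orientation: [0.001, 0.683, 0.73, 0.002]
ft_force: [-0.0, -0.4, 0.6]
finger_gap: 0.395
grip_force: 0.0
```

Run:
```python
from h import *
h=g2w(94.5,-126)
plan((*h,.17,YAW),(*h,.09,YAW))
f=grab('side')
cv2.imwrite('pics/s4.png',cv2.resize(f['img'][140:320,230:470,::-1],None,fx=3,fy=3))
```

```text
t 14.40 pos [0.6131 0.2498 0.1611] yaw 1.6369 q [ 0.34  0.59  1.66 -0.    0.89  0.28]
shift [-449.1  -94.7   -8.9] turn 1.764
shift [ 0. -0. 80.] turn 0.000
```

View pics/s4.png

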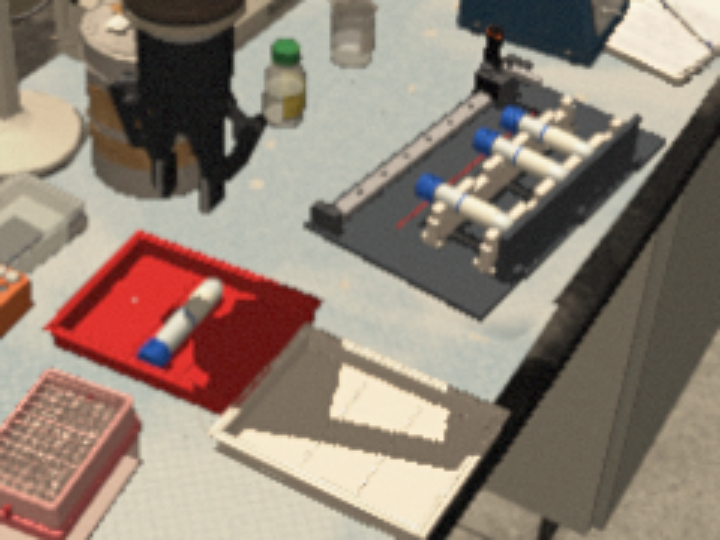

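Call:
{"op": "apply_moves", "data": {
  "rows": [-37.4,-7.9,0,0,-37.4,-7.9,0,0,-37.4,-7.9,0,0,-37.4,-7.9,0,0,-37.4,-7.9,0,0,-37.4,-7.9,0,0,-37.4,-7.9,0,0,-37.4,-7.9,0,0,-37.4,-7.9,0,0,-37.4,-7.9,0,0,-37.4,-7.9,0,0,-37.4,-7.9,0,0]
}}

```text
t: 15.45
eef_pos: [0.5456, -0.2063, 0.1572]
orientation: [-0.001, 0.683, 0.73, -0.0]
ft_force: [1.1, -0.2, 0.1]
finger_gap: 0.398
grip_force: 0.0
```

Call:
{"op": "apply_moves", "data": {
  "rows": [0,0,0,0.1176,0,0,0,0.1176,0,0,0,0.1176,0,0,0,0.1176,0,0,0,0.1176,0,0,0,0.1176,0,0,0,0.1176,0,0,0,0.1176,0,0,0,0.1176,0,0,0,0.1176,0,0,0,0.1176,0,0,0,0.1176],
  "hand": 40
}}

```text
t: 16.45
eef_pos: [0.5461, -0.2044, 0.1571]
orientation: [-0.001, 0.994, 0.11, -0.001]
ft_force: [-0.3, 0.2, 0.5]
finger_gap: 0.469
grip_force: 0.0
```

Call:
{"op": "apply_moves", "data": {
  "rows": [0,0,0,0.1176,0,0,0,0.1176,0,0,0,0.1176,0,0,0,0,0,0,0,0]
}}

```text
t: 16.87
eef_pos: [0.5464, -0.2045, 0.1574]
orientation: [-0.0, 0.998, -0.062, -0.001]
ft_force: [0.2, 0.8, 0.4]
finger_gap: 0.468
grip_force: 0.0
```

Run:
```python
from h import *
h=g2w(94.5,-125.5)
plan((*h,.09,YAW))
```

```text
t 16.87 pos [ 0.5464 -0.2045  0.1574] yaw -0.1235 q [-0.41  0.51  1.84  0.    0.79  1.28]
shift [ 1.8 -0.7 67.4] turn 0.004
```

Call:
{"op": "apply_moves", "data": {
  "rows": [1.5,-0.5,17,0.004,0,0,25,0,0,0,20,0,0,0,4,0,0,0,0,0,0,0,0,0]
}}

```text
t: 17.37
eef_pos: [0.5486, -0.2045, 0.0926]
orientation: [-0.0, 0.998, -0.065, -0.0]
ft_force: [0.6, -0.6, 0.3]
finger_gap: 0.464
grip_force: 0.0
```

Call:
{"op": "apply_moves", "data": {
  "rows": [0,0,0,0,0,0,0,0,0,0,0,0,0,0,0,0,0,0,0,0,0,0,0,0,0,0,0,0],
  "hand": 5,
  "newtons": 35
}}

```text
t: 17.95
eef_pos: [0.5492, -0.2047, 0.0935]
orientation: [0.0, 0.998, -0.065, 0.001]
ft_force: [-0.3, 0.6, 5.9]
finger_gap: 0.158
grip_force: 35.3
```

Call:
{"op": "apply_moves", "data": {
  "rows": [0,-5,0,0,0,-5,0,0,0,-5,0,0,0,-5,0,0,0,-5,0,0,0,-5,0,0,0,-5,0,0,0,-5,0,0,0,-5,0,0,0,-5,0,0,0,0,0,0]
}}

```text
t: 18.87
eef_pos: [0.5555, -0.1543, 0.0935]
orientation: [0.0, 0.998, -0.065, 0.001]
ft_force: [-2.7, 1.9, 8.4]
finger_gap: 0.155
grip_force: 35.6
```

Run:
```python
from h import *
plan(); s=arm.sense(); print('force g',RG.T@s['ft_force'][:2], 'gpos',1e3*RG.T@(s['eef_pos'][:2]-OG),s['finger_gap']*85.4)
```

```text
t 18.87 pos [ 0.5555 -0.1543  0.0935] yaw -0.1303 q [-0.32  0.59  1.9   0.    0.65  1.38]
force g [-2.89132948  1.55406146] gpos [ 95.33162879 -75.23934588] 13.276610868294528
```

Call:
{"op": "apply_moves", "data": {
  "rows": [0,-3,0,0,0,-3,0,0,0,-3,0,0,0,-2,0,0,0,0,0,0,0,0,0,0]
}}

```text
t: 19.37
eef_pos: [0.5569, -0.144, 0.0935]
orientation: [0.0, 0.998, -0.065, 0.001]
ft_force: [-2.9, 1.4, 9.1]
finger_gap: 0.153
grip_force: 35.7
```

Call:
{"op": "apply_moves", "data": {
  "rows": [0,-2,0,0,0,0,0,0,0,0,0,0]
}}

```text
t: 19.62
eef_pos: [0.5571, -0.142, 0.0935]
orientation: [0.0, 0.998, -0.065, 0.001]
ft_force: [-3.1, 1.2, 8.2]
finger_gap: 0.153
grip_force: 35.7
```

Call:
{"op": "apply_moves", "data": {
  "rows": [0,-2,0,0,0,0,0,0,0,0,0,0]
}}

```text
t: 19.87
eef_pos: [0.5573, -0.14, 0.0935]
orientation: [0.0, 0.998, -0.065, 0.001]
ft_force: [-2.5, 1.4, 8.4]
finger_gap: 0.157
grip_force: 35.7
```

Call:
{"op": "apply_moves", "data": {
  "rows": [0,-2,0,0,0,0,0,0,0,0,0,0]
}}

```text
t: 20.12
eef_pos: [0.5576, -0.1381, 0.0935]
orientation: [0.0, 0.998, -0.065, 0.001]
ft_force: [-3.5, 1.7, 7.5]
finger_gap: 0.156
grip_force: 35.7
```

Call:
{"op": "apply_moves", "data": {
  "rows": [0,-2,0,0,0,-4,0,0,0,-4,0,0,0,-4,0,0,0,-4,0,0,0,-4,0,0,0,-4,0,0,0,-4,0,0,0,-4,0,0,0,-4,0,0,0,0,0,0]
}}

```text
t: 21.03
eef_pos: [0.5624, -0.0998, 0.0935]
orientation: [0.0, 0.998, -0.065, 0.0]
ft_force: [-4.6, 1.9, 9.9]
finger_gap: 0.154
grip_force: 35.9
```

Call:
{"op": "apply_moves", "data": {
  "rows": [0,-2,0,0,0,-2,0,0,0,0,0,0]
}}

```text
t: 21.28
eef_pos: [0.5628, -0.0962, 0.0935]
orientation: [0.0, 0.998, -0.065, 0.0]
ft_force: [-4.5, 1.2, 8.5]
finger_gap: 0.155
grip_force: 35.9
```

Call:
{"op": "apply_moves", "data": {
  "rows": [0,-2,0,0,0,0,0,0,0,0,0,0]
}}

```text
t: 21.53
eef_pos: [0.5631, -0.0943, 0.0935]
orientation: [0.0, 0.998, -0.065, 0.0]
ft_force: [-4.0, 1.6, 9.3]
finger_gap: 0.155
grip_force: 35.9
```

Call:
{"op": "apply_moves", "data": {
  "rows": [0,-2,0,0,0,0,0,0,0,0,0,0]
}}

```text
t: 21.78
eef_pos: [0.5634, -0.0923, 0.0935]
orientation: [0.0, 0.998, -0.065, 0.0]
ft_force: [-3.9, 1.5, 10.0]
finger_gap: 0.155
grip_force: 35.9
```

Call:
{"op": "apply_moves", "data": {
  "rows": [0,-2,0,0,0,0,0,0,0,0,0,0]
}}

```text
t: 22.03
eef_pos: [0.5636, -0.0903, 0.0935]
orientation: [0.0, 0.998, -0.065, 0.0]
ft_force: [-4.1, 1.0, 10.6]
finger_gap: 0.155
grip_force: 35.9
```

Run:
```python
from h import *
plan(); s=arm.sense(); print('force g',RG.T@s['ft_force'][:2], 'gpos',1e3*RG.T@(s['eef_pos'][:2]-OG),s['finger_gap']*85.4)
f=grab('side'); cv2.imwrite('pics/s5.png',cv2.resize(f['img'][130:260,330:460,::-1],None,fx=4,fy=4,interpolation=cv2.INTER_CUBIC))
```

```text
t 22.03 pos [ 0.5636 -0.0903  0.0935] yaw -0.1305 q [-0.21  0.58  1.91 -0.    0.64  1.49]
force g [-4.17867942  0.44116931] gpos [ 95.21844433 -10.72971072] 13.27041506050599
```

View pics/s5.png

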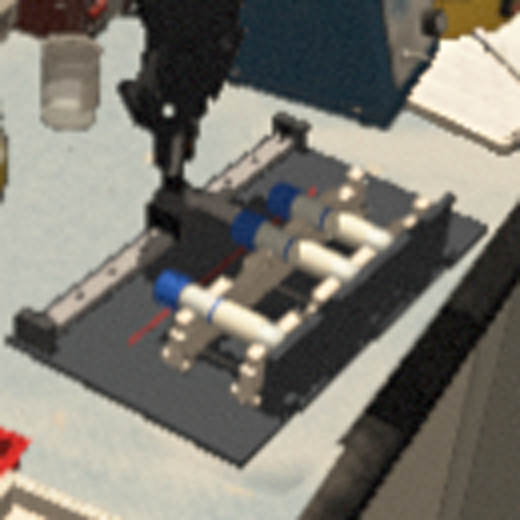

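Call:
{"op": "apply_moves", "data": {
  "rows": [0,-2,0,0,0,-2,0,0,0,0,0,0]
}}

```text
t: 22.33
eef_pos: [0.5641, -0.0863, 0.0935]
orientation: [0.0, 0.998, -0.065, 0.0]
ft_force: [-3.7, 0.9, 9.7]
finger_gap: 0.156
grip_force: 36.0
```

Call:
{"op": "apply_moves", "data": {
  "rows": [0,-4,0,0,0,-4,0,0,0,-4,0,0,0,-4,0,0,0,-4,0,0,0,-4,0,0,0,-4,0,0,0,-4,0,0,0,-4,0,0,0,-4,0,0,0,0,0,0]
}}

```text
t: 23.25
eef_pos: [0.5691, -0.0462, 0.0935]
orientation: [-0.0, 0.998, -0.065, 0.0]
ft_force: [-5.4, 2.0, 11.2]
finger_gap: 0.155
grip_force: 36.1
```

Call:
{"op": "apply_moves", "data": {
  "rows": [0,-4,0,0,0,-4,0,0,0,-4,0,0,0,-4,0,0,0,-4,0,0,0,-4,0,0,0,-4,0,0,0,-4,0,0,0,-4,0,0,0,-4,0,0,0,0,0,0]
}}

```text
t: 24.17
eef_pos: [0.5741, -0.0065, 0.0935]
orientation: [-0.0, 0.998, -0.065, -0.0]
ft_force: [-8.0, 1.1, 12.8]
finger_gap: 0.153
grip_force: 36.3
```

Run:
```python
from h import *
plan(); s=arm.sense(); print('force g',RG.T@s['ft_force'][:2], 'gpos',1e3*RG.T@(s['eef_pos'][:2]-OG),s['finger_gap']*85.4)
```

```text
t 24.17 pos [ 0.5741 -0.0065  0.0935] yaw -0.1303 q [-0.06  0.59  1.91  0.    0.65  1.64]
force g [-8.0274985   0.03979229] gpos [95.04561502 73.76695205] 13.057837869785972
```

Call:
{"op": "apply_moves", "data": {
  "rows": [-0.5,-2,0,0,0,-2,0,0,0,0,0,0,0,0,0,0]
}}

```text
t: 24.5
eef_pos: [0.5746, -0.0029, 0.0935]
orientation: [-0.0, 0.998, -0.065, 0.0]
ft_force: [-5.2, 1.8, 10.0]
finger_gap: 0.157
grip_force: 35.9
```

Call:
{"op": "apply_moves", "data": {
  "rows": [0,-2,0,0,0,0,0,0,0,0,0,0]
}}

```text
t: 24.75
eef_pos: [0.5748, -0.001, 0.0935]
orientation: [-0.0, 0.998, -0.065, 0.0]
ft_force: [-5.6, 2.2, 9.8]
finger_gap: 0.156
grip_force: 36.0
```

Call:
{"op": "apply_moves", "data": {
  "rows": [0,-2,0,0,0,0,0,0,0,0,0,0]
}}

```text
t: 25.0
eef_pos: [0.575, 0.001, 0.0935]
orientation: [-0.0, 0.998, -0.065, 0.0]
ft_force: [-5.1, 1.6, 10.6]
finger_gap: 0.16
grip_force: 36.0
```

Call:
{"op": "apply_moves", "data": {
  "rows": [0,-2,0,0,0,0,0,0,0,0,0,0]
}}

```text
t: 25.25
eef_pos: [0.5753, 0.003, 0.0935]
orientation: [-0.0, 0.998, -0.065, 0.0]
ft_force: [-4.7, 1.2, 10.6]
finger_gap: 0.155
grip_force: 36.0
```

Call:
{"op": "apply_moves", "data": {
  "rows": [0,-2,0,0,0,0,0,0,0,0,0,0]
}}

```text
t: 25.5
eef_pos: [0.5755, 0.005, 0.0935]
orientation: [-0.0, 0.998, -0.065, 0.0]
ft_force: [-5.0, 1.3, 10.9]
finger_gap: 0.157
grip_force: 36.0
```

Run:
```python
from h import *
plan(); s=arm.sense(); print('force g',RG.T@s['ft_force'][:2], 'gpos',1e3*RG.T@(s['eef_pos'][:2]-OG),s['finger_gap']*85.4)
```

```text
t 25.50 pos [0.5755 0.005  0.0935] yaw -0.1305 q [-0.04  0.59  1.9   0.    0.65  1.66]
force g [-5.1491215   0.60606055] gpos [94.97162146 85.31835081] 13.447600760436746
```

Call:
{"op": "apply_moves", "data": {
  "rows": [-0.3,-4,0,0,0,-4,0,0,0,-4,0,0,0,-4,0,0,0,-4,0,0,0,-4,0,0,0,-4,0,0,0,-4,0,0,0,-4,0,0,0,-4,0,0,0,-4,0,0,0,0,0,0]
}}

```text
t: 26.5
eef_pos: [0.5811, 0.0491, 0.0935]
orientation: [-0.0, 0.998, -0.065, 0.0]
ft_force: [-5.8, 1.5, 11.0]
finger_gap: 0.156
grip_force: 35.9
```

Call:
{"op": "apply_moves", "data": {
  "rows": [0,-2,0,0,0,-1,0,0,0,-1,0,0,0,0,0,0]
}}

```text
t: 26.83
eef_pos: [0.5815, 0.0524, 0.0935]
orientation: [0.0, 0.998, -0.065, 0.0]
ft_force: [-6.0, 0.0, 11.0]
finger_gap: 0.157
grip_force: 36.0
```

Call:
{"op": "apply_moves", "data": {
  "rows": [0,-1,0,0,0,0,0,0,0,0,0,0]
}}

```text
t: 27.08
eef_pos: [0.5815, 0.0526, 0.0935]
orientation: [0.0, 0.998, -0.065, 0.0]
ft_force: [-4.9, -9.1, 10.9]
finger_gap: 0.155
grip_force: 36.2
```

Run:
```python
from h import *
plan(); s=arm.sense(); print('force g',RG.T@s['ft_force'][:2], 'gpos',1e3*RG.T@(s['eef_pos'][:2]-OG),s['finger_gap']*85.4)
```

```text
t 27.08 pos [0.5815 0.0526 0.0935] yaw -0.1303 q [ 0.04  0.6   1.88 -0.    0.66  1.74]
force g [-3.75370853 -9.62083325] gpos [ 94.85680272 133.34772552] 13.234305078952831
```

Call:
{"op": "apply_moves", "data": {
  "rows": [0,0,0,0,0,0,0,0,0,0,0,0,0,0,0,0,0,0,0,0],
  "hand": 36
}}

```text
t: 27.5
eef_pos: [0.5819, 0.0535, 0.0924]
orientation: [-0.0, 0.998, -0.065, 0.0]
ft_force: [0.6, 0.4, -0.9]
finger_gap: 0.421
grip_force: 0.0
```

Call:
{"op": "apply_moves", "data": {
  "rows": [0,0,-25,0,0,0,-35,0,0,0,-15,0,0,0,0,0,0,0,0,0]
}}

```text
t: 27.92
eef_pos: [0.5823, 0.0535, 0.1681]
orientation: [-0.0, 0.998, -0.066, 0.001]
ft_force: [-0.6, -0.4, -0.5]
finger_gap: 0.423
grip_force: 0.0
```

```bash
sed -i 's/OG=np.array(\[.4705,-.0676\])/OG=np.array([.4703,-.0691])/' h.py
python3 - <<'E'
from h import *
w=g2w(-32,96)
plan((*w,.11,YAW),(*w,.066,YAW))
f=grab('top'); cv2.imwrite('pics/t6.png',cv2.resize(f['img'][130:310,140:470,::-1],None,fx=2.4,fy=2.4,interpolation=cv2.INTER_CUBIC))
E
```

```text
t 27.92 pos [0.5823 0.0535 0.1681] yaw -0.1311 q [0.04 0.49 1.84 0.   0.81 1.74]
shift [-127.3   40.3   58.1] turn -0.004
shift [ 0. -0. 44.] turn 0.000
```

View pics/t6.png

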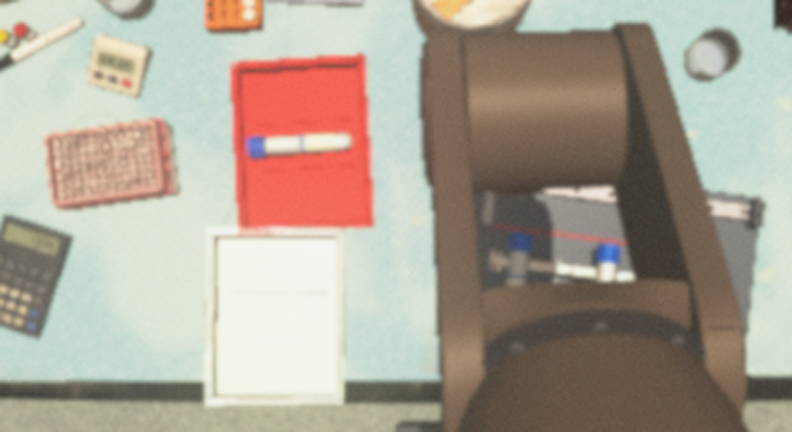

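Call:
{"op": "apply_moves", "data": {
  "rows": [-31.8,10.1,0,-0.004,-31.8,10.1,0,0,-31.8,10.1,0,0,-31.8,10.1,0,0,0,0,0,0,0,0,20,0,0,0,25,0,0,0,15,0,0,0,0,0,0,0,0,0]
}}

```text
t: 28.8
eef_pos: [0.4493, 0.0296, 0.1063]
orientation: [0.0, 0.998, -0.064, -0.002]
ft_force: [-0.1, -0.2, 0.6]
finger_gap: 0.424
grip_force: 0.0
```

Run:
```python
from h import *
w=g2w(-32,96)
plan((*w,.066,YAW))
for n in ('top',):
    f=grab(n); w=onplane(f,np.array([[206,229],[345,228],[346,403],[204,404]])/2.4+[140,130]-.3,.024)[:,:2]; r=cv2.minAreaRect(w.astype(np.float32)); print(w.round(4).tolist(),w.mean(0),r)
f=grab('side'); cv2.imwrite('pics/s7.png',cv2.resize(f['img'][230:330,280:420,::-1],None,fx=5,fy=5,interpolation=cv2.INTER_CUBIC))
```

```text
t 28.80 pos [0.4493 0.0296 0.1063] yaw -0.1272 q [-0.    0.45  2.18  0.    0.52  1.7 ]
shift [ 1.3 -0.7 40.3] turn 0.000
[[0.5124, 0.368], [0.5144, 0.2144], [0.3233, 0.2116], [0.321, 0.3671]] [0.41780745 0.29027497] ((0.4178447723388672, 0.2907370328903198), (0.19140009582042694, 0.15551772713661194), 0.823996365070343)
```

View pics/s7.png

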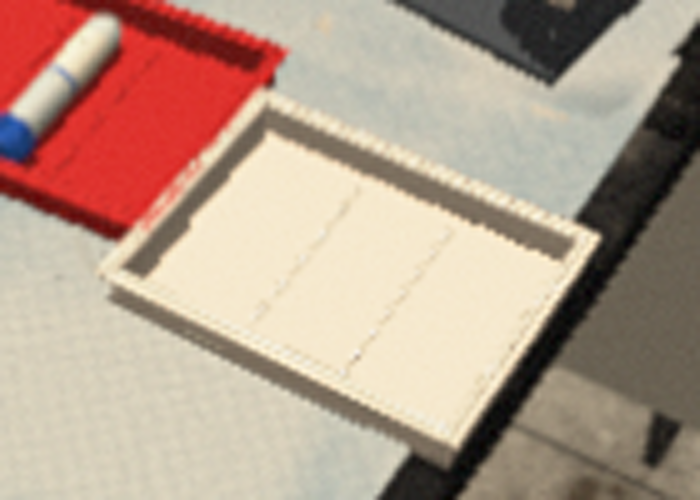

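Call:
{"op": "apply_moves", "data": {
  "rows": [1,-0.5,15,0,0,0,15,0,0,0,9,0,0,0,0,0,0,0,0,0]
}}

```text
t: 29.32
eef_pos: [0.4514, 0.03, 0.0686]
orientation: [0.0, 0.998, -0.064, -0.0]
ft_force: [0.3, 0.7, 0.9]
finger_gap: 0.417
grip_force: 0.0
```

Call:
{"op": "apply_moves", "data": {
  "rows": [0,0,0,0,0,0,0,0,0,0,0,0,0,0,0,0,0,0,0,0,0,0,0,0,0,0,0,0],
  "hand": 5,
  "newtons": 40
}}

```text
t: 29.9
eef_pos: [0.4519, 0.03, 0.0691]
orientation: [-0.0, 0.998, -0.064, 0.001]
ft_force: [-0.0, -0.3, 6.3]
finger_gap: 0.216
grip_force: 39.0
```

```bash
cat >> h.py <<'E'
def wtray(n):
    f=grab(n); c=cloud(f); z=c[...,2]; hsv=cv2.cvtColor(f['img'],cv2.COLOR_RGB2HSV)
    H,S=hsv[...,0].astype(int),hsv[...,1].astype(int)
    red=(S>120)&((H<10)|(H>170)); red=cv2.dilate(red.astype(np.uint8),np.ones((3,3)))>0
    m=(z>.017)&(z<.032)&(c[...,1]>.12)&(c[...,1]<.45)&(c[...,0]>.26)&(c[...,0]<.56)&~red
    k,l,st,ce=cv2.connectedComponentsWithStats(m.astype(np.uint8)); i=1+st[1:,4].argmax()
    p=c[l==i][:,:2]; r=cv2.minAreaRect(p.astype(np.float32)); print(n,len(p),np.round(r[0],4),np.round(r[1],4),round(r[2],2))
    return f,l==i
E
python3 - <<'E'
from h import *
plan(); s=arm.sense(); print(s['finger_gap']*85.4,s['ft_force'])
f,m=wtray('side'); w=onplane(f,np.array([[267,92],[598,235],[450,445],[100,278]])/5+[280,230]-.4,.024)[:,:2]; r=cv2.minAreaRect(w.astype(np.float32)); print(w.round(4).tolist(),w.mean(0),r)
im1=f['img'].copy(); im1[m]=[0,255,0]
f,m=wtray('top'); im=f['img'].copy(); im[m]=[0,255,0]
a=cv2.resize(im1[220:340,270:420],(400,320)); b=cv2.resize(im[200:320,190:340],(400,320)); cv2.imwrite('pics/wt.png',np.hstack([a,b])[...,::-1])
E
```

```text
t 29.90 pos [0.4519 0.03   0.0691] yaw -0.1271 q [-0.    0.52  2.19 -0.    0.42  1.7 ]
18.438949021400337 [-0.04166344 -0.31603111  6.27013601]
side 866 [0.4204 0.2913] [0.196  0.1571] 0.06
[[0.5128, 0.2169], [0.3257, 0.2149], [0.3254, 0.3664], [0.5118, 0.369]] [0.41892142 0.29180899] ((0.41875070333480835, 0.29193487763404846), (0.18782897293567657, 0.1520446538925171), 0.6236774325370789)
top 905 [0.4173 0.2915] [0.1924 0.1543] 0.47
```

View pics/wt.png

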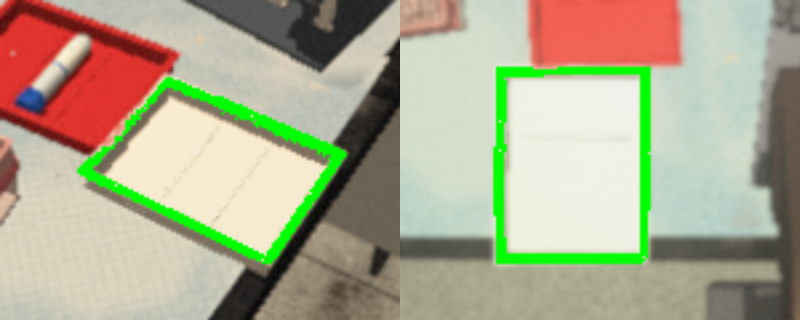

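Call:
{"op": "apply_moves", "data": {
  "rows": [0,0,0,0,0,0,0,0,0,0,0,0,0,0,3,0,0,0,0,0,0,0,0,0],
  "hand": 36
}}

```text
t: 30.5
eef_pos: [0.4513, 0.03, 0.0651]
orientation: [0.0, 0.998, -0.064, -0.0]
ft_force: [-0.2, -0.0, 0.5]
finger_gap: 0.418
grip_force: 0.0
```

Call:
{"op": "apply_moves", "data": {
  "rows": [0,0,0,0,0,0,0,0,0,0,0,0,0,0,0,0,0,0,0,0,0,0,0,0,0,0,0,0],
  "hand": 5
}}

```text
t: 31.08
eef_pos: [0.4514, 0.03, 0.0653]
orientation: [0.0, 0.998, -0.064, -0.0]
ft_force: [-1.1, -1.0, 3.4]
finger_gap: 0.217
grip_force: 39.0
```

Call:
{"op": "apply_moves", "data": {
  "rows": [0,0,-8,0,0,0,-12,0,0,0,-20,0,0,0,-30,0,0,0,-30,0,0,0,-10,0,0,0,0,0,0,0,0,0]
}}

```text
t: 31.75
eef_pos: [0.4518, 0.03, 0.176]
orientation: [-0.0, 0.998, -0.064, 0.001]
ft_force: [-1.0, 0.0, -0.3]
finger_gap: 0.212
grip_force: 39.2
```

```bash
cat >> h.py <<'E'
def slot(c,ry,sx,off): # TCP over tray slot, cap toward tray +y
    return np.array(c)+np.array([np.cos(ry)*sx+np.sin(ry)*off, np.sin(ry)*sx-np.cos(ry)*off])
WC=(.4185,.2915); WY=.007
E
python3 - <<'E'
from h import *
t=slot(WC,WY,.05,.008); print(t)
plan((*t,.175,WY+np.pi/2)); s=arm.sense(); print(s['finger_gap']*85.4)
E
```

```text
[0.46855477 0.28385019]
t 31.75 pos [0.4518 0.03   0.176 ] yaw -0.1272 q [-0.    0.32  2.12  0.    0.7   1.7 ]
shift [ -15.6 -253.9    1. ] turn -1.705
18.10514161331732
```

Call:
{"op": "apply_moves", "data": {
  "rows": [-2.2,-36.3,0,0,-2.2,-36.3,0,0,-2.2,-36.3,0,0,-2.2,-36.3,0,0,-2.2,-36.3,0,0,-2.2,-36.3,0,0,-2.2,-36.3,0,0,0,0,0,-0.1218,0,0,0,-0.1218,0,0,0,-0.1218,0,0,0,-0.1218,0,0,0,-0.1218]
}}

```text
t: 32.75
eef_pos: [0.4676, 0.2838, 0.1738]
orientation: [0.0, 0.97, 0.242, -0.001]
ft_force: [-0.5, 0.7, -0.0]
finger_gap: 0.217
grip_force: 39.2
```

Call:
{"op": "apply_moves", "data": {
  "rows": [0,0,0,-0.1218,0,0,0,-0.1218,0,0,0,-0.1218,0,0,0,-0.1218,0,0,0,-0.1218,0,0,0,-0.1218,0,0,0,-0.1218,0,0,0,-0.1218,0,0,0,-0.1218,0,0,0,0,0,0,30,0,0,0,30,0]
}}

```text
t: 33.75
eef_pos: [0.4691, 0.2843, 0.115]
orientation: [0.0, 0.706, 0.708, 0.001]
ft_force: [1.4, -0.1, -1.0]
finger_gap: 0.216
grip_force: 39.2
```

Call:
{"op": "apply_moves", "data": {
  "rows": [0,0,20,0,0,0,10,0,0,0,0,0,0,0,0,0]
}}

```text
t: 34.08
eef_pos: [0.4682, 0.2839, 0.085]
orientation: [-0.0, 0.705, 0.709, -0.001]
ft_force: [0.2, 0.4, 0.2]
finger_gap: 0.222
grip_force: 39.2
```

Run:
```python
from h import *
f,m=wtray('side')
t=slot(WC,WY,.05,.008)
plan((*t,.032,WY+np.pi/2)); s=arm.sense(); print(s['finger_gap']*85.4,s['grip_force'])
cv2.imwrite('pics/s8.png',cv2.resize(f['img'][130:350,190:440,::-1],None,fx=3,fy=2.7,interpolation=cv2.INTER_CUBIC))
```

```text
side 746 [0.4202 0.2906] [0.1953 0.1565] 0.24
t 34.13 pos [0.4687 0.2841 0.0858] yaw 1.5766 q [0.49 0.57 1.97 0.   0.6  0.48]
shift [-0.3 -0.1 53.8] turn -0.001
17.98276208814343 39.198076128959656
```

View pics/s8.png

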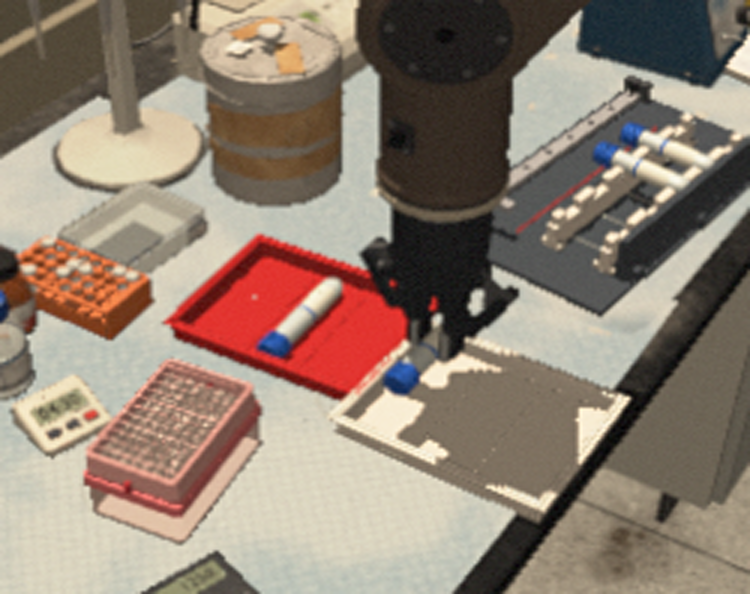

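Call:
{"op": "apply_moves", "data": {
  "rows": [0,0,20,0,0,0,20,0,0,0,9,0,0,0,2,0,0,0,2,0,0,0,0,0,0,0,0,0]
}}

```text
t: 34.72
eef_pos: [0.4689, 0.2843, 0.0332]
orientation: [0.0, 0.705, 0.71, 0.001]
ft_force: [-0.3, 0.3, -0.1]
finger_gap: 0.213
grip_force: 39.2
```

Call:
{"op": "apply_moves", "data": {
  "rows": [0,0,1,0,0,0,0,0,0,0,0,0]
}}

```text
t: 34.97
eef_pos: [0.4686, 0.2841, 0.0316]
orientation: [0.0, 0.705, 0.71, 0.0]
ft_force: [0.4, -0.1, -0.3]
finger_gap: 0.216
grip_force: 39.2
```

Release and head for lane 0.

Call:
{"op": "apply_moves", "data": {
  "rows": [0,0,0,0,0,0,0,0,0,0,0,0,0,0,0,0],
  "hand": 34
}}

```text
t: 35.3
eef_pos: [0.4685, 0.284, 0.0313]
orientation: [-0.0, 0.705, 0.71, 0.0]
ft_force: [0.3, 0.4, 0.6]
finger_gap: 0.401
grip_force: 0.0
```

Call:
{"op": "apply_moves", "data": {
  "rows": [0,0,-10,0,0,0,-25,0,0,0,-30,0,0,0,-30,0,0,0,-30,0,0,0,0,0]
}}

```text
t: 35.8
eef_pos: [0.4707, 0.2852, 0.1622]
orientation: [0.001, 0.705, 0.71, 0.004]
ft_force: [1.9, 0.6, 1.9]
finger_gap: 0.399
grip_force: 0.0
```

Run:
```python
from h import *
w=g2w(-32,0)
plan((*w,.155,YAW),(*w,.065,YAW))
```

```text
t 35.80 pos [0.4707 0.2852 0.1622] yaw 1.5780 q [ 0.49  0.46  1.92 -0.    0.75  0.48]
shift [-350.   -34.7    7.2] turn 1.705
shift [ 0. -0. 90.] turn 0.000
```

Call:
{"op": "apply_moves", "data": {
  "rows": [-38.9,-3.8,0,0,-38.9,-3.8,0,0,-38.9,-3.8,0,0,-38.9,-3.8,0,0,-38.9,-3.8,0,0,-38.9,-3.8,0,0,-38.9,-3.8,0,0,-38.9,-3.8,0,0,-38.9,-3.8,0,0,0,0,0,0.1218,0,0,0,0.1218,0,0,0,0.1218],
  "hand": 36
}}

```text
t: 36.8
eef_pos: [0.4365, -0.0674, 0.1568]
orientation: [0.0, 0.824, 0.566, 0.0]
ft_force: [-0.1, -0.3, -0.7]
finger_gap: 0.422
grip_force: 0.0
```

Call:
{"op": "apply_moves", "data": {
  "rows": [0,0,0,0.1218,0,0,0,0.1218,0,0,0,0.1218,0,0,0,0.1218,0,0,0,0.1218,0,0,0,0.1218,0,0,0,0.1218,0,0,0,0.1218,0,0,0,0.1218,0,0,0,0.1218,0,0,0,0.1218,0,0,0,0]
}}

```text
t: 37.8
eef_pos: [0.4367, -0.0663, 0.1567]
orientation: [0.0, 0.998, -0.067, 0.0]
ft_force: [1.0, -0.7, 0.7]
finger_gap: 0.423
grip_force: 0.0
```

Call:
{"op": "apply_moves", "data": {
  "rows": [0,0,20,0,0,0,20,0,0,0,10,0,0,0,0,0,0,0,0,0]
}}

```text
t: 38.22
eef_pos: [0.4365, -0.0663, 0.1063]
orientation: [-0.0, 0.998, -0.062, -0.001]
ft_force: [-0.2, -1.9, -0.3]
finger_gap: 0.419
grip_force: 0.0
```

Run:
```python
from h import *
w=g2w(-32,0)
plan((*w,.065,YAW))
```

```text
t 38.22 pos [ 0.4365 -0.0663  0.1063] yaw -0.1243 q [-0.22  0.44  2.2   0.    0.51  1.48]
shift [ 1.9 -1.5 41.3] turn 0.003
```

Call:
{"op": "apply_moves", "data": {
  "rows": [1.5,-1.4,15,0.003,0,0,15,0,0,0,11,0,0,0,0,0,0,0,0,0]
}}

```text
t: 38.63
eef_pos: [0.4385, -0.0652, 0.0659]
orientation: [-0.0, 0.998, -0.064, -0.0]
ft_force: [-0.3, -0.8, 0.5]
finger_gap: 0.424
grip_force: 0.0
```

Call:
{"op": "apply_moves", "data": {
  "rows": [0,0,0,0,0,0,0,0,0,0,0,0,0,0,0,0,0,0,0,0,0,0,0,0,0,0,0,0],
  "hand": 5
}}

```text
t: 39.22
eef_pos: [0.439, -0.0653, 0.0664]
orientation: [0.0, 0.998, -0.065, 0.001]
ft_force: [-1.5, -0.7, 7.0]
finger_gap: 0.214
grip_force: 38.8
```

Call:
{"op": "apply_moves", "data": {
  "rows": [0,0,-8,0,0,0,-12,0,0,0,-20,0,0,0,-30,0,0,0,-30,0,0,0,-10,0,0,0,0,0,0,0,0,0]
}}

```text
t: 39.88
eef_pos: [0.4388, -0.0652, 0.1765]
orientation: [0.0, 0.998, -0.065, 0.001]
ft_force: [-0.5, 0.6, -0.5]
finger_gap: 0.215
grip_force: 39.2
```

Run:
```python
from h import *
wtray('side');wtray('top')
t=slot(WC,WY,0,.008); print(t)
plan((*t,.175,WY+np.pi/2)); s=arm.sense(); print(s['finger_gap']*85.4)
```

```text
side 874 [0.4203 0.2898] [0.1951 0.1559] 0.77
top 896 [0.4172 0.2916] [0.1922 0.1545] 0.31
[0.418556  0.2835002]
t 39.98 pos [ 0.438  -0.0651  0.175 ] yaw -0.1301 q [-0.22  0.31  2.14  0.    0.69  1.48]
shift [ -64.5 -343.1    0. ] turn -1.708
18.076960301933806
```

Call:
{"op": "apply_moves", "data": {
  "rows": [-7.2,-38.1,0,0,-7.2,-38.1,0,0,-7.2,-38.1,0,0,-7.2,-38.1,0,0,-7.2,-38.1,0,0,-7.2,-38.1,0,0,-7.2,-38.1,0,0,-7.2,-38.1,0,0,-7.2,-38.1,0,0,0,0,0,-0.122,0,0,0,-0.122,0,0,0,-0.122]
}}

```text
t: 40.98
eef_pos: [0.4176, 0.2837, 0.1739]
orientation: [0.001, 0.993, 0.122, -0.001]
ft_force: [-0.1, 0.3, -0.6]
finger_gap: 0.219
grip_force: 39.4
```

Call:
{"op": "apply_moves", "data": {
  "rows": [0,0,0,-0.122,0,0,0,-0.122,0,0,0,-0.122,0,0,0,-0.122,0,0,0,-0.122,0,0,0,-0.122,0,0,0,-0.122,0,0,0,-0.122,0,0,0,-0.122,0,0,0,-0.122,0,0,0,-0.122,0,0,0,0]
}}

```text
t: 41.98
eef_pos: [0.418, 0.2829, 0.1741]
orientation: [-0.0, 0.702, 0.712, -0.001]
ft_force: [0.3, -0.5, -0.1]
finger_gap: 0.221
grip_force: 39.3
```

Call:
{"op": "apply_moves", "data": {
  "rows": [0,0,30,0,0,0,30,0,0,0,20,0,0,0,10,0,0,0,0,0,0,0,0,0]
}}

```text
t: 42.48
eef_pos: [0.4185, 0.2831, 0.0851]
orientation: [-0.0, 0.705, 0.709, -0.001]
ft_force: [0.0, 0.2, 0.3]
finger_gap: 0.215
grip_force: 39.3
```

Run:
```python
from h import *
wtray('side')
t=slot(WC,WY,0,.008)
plan((*t,.032,WY+np.pi/2)); s=arm.sense(); print(s['finger_gap']*85.4,s['grip_force'])
```

```text
side 660 [0.4201 0.2901] [0.1954 0.1583] 0.18
t 42.53 pos [0.4189 0.2834 0.0858] yaw 1.5763 q [ 0.53  0.54  2.07 -0.    0.54  0.53]
shift [ 0.1 -0.4 53.8] turn -0.001
18.466102420869042 39.3472158908844
```

Call:
{"op": "apply_moves", "data": {
  "rows": [0,0,20,0,0,0,20,0,0,0,9,0,0,0,2,0,0,0,2,0,0,0,0,0,0,0,0,0]
}}

```text
t: 43.12
eef_pos: [0.4191, 0.2835, 0.0332]
orientation: [0.0, 0.705, 0.71, 0.001]
ft_force: [-0.2, 0.7, -0.4]
finger_gap: 0.213
grip_force: 39.3
```

Call:
{"op": "apply_moves", "data": {
  "rows": [0,0,1,0,0,0,0,0,0,0,0,0]
}}

```text
t: 43.37
eef_pos: [0.4191, 0.2835, 0.0318]
orientation: [0.0, 0.705, 0.71, 0.001]
ft_force: [1.6, -0.1, 2.6]
finger_gap: 0.216
grip_force: 39.7
```

Call:
{"op": "apply_moves", "data": {
  "rows": [0,0,0,0,0,0,0,0,0,0,0,0,0,0,0,0],
  "hand": 34
}}

```text
t: 43.7
eef_pos: [0.4186, 0.2832, 0.0313]
orientation: [-0.0, 0.705, 0.71, -0.0]
ft_force: [-0.6, 0.9, -0.6]
finger_gap: 0.396
grip_force: 0.0
```

Call:
{"op": "apply_moves", "data": {
  "rows": [0,0,-10,0,0,0,-25,0,0,0,-30,0,0,0,-30,0,0,0,-30,0,0,0,0,0,0,0,0,0]
}}

```text
t: 44.28
eef_pos: [0.4195, 0.2838, 0.1585]
orientation: [0.0, 0.705, 0.71, 0.002]
ft_force: [-0.3, -0.4, -0.1]
finger_gap: 0.395
grip_force: 0.0
```

Run:
```python
from h import *
w=g2w(-32,-48)
plan((*w,.155,YAW),(*w,.065,YAW))
f=grab('side');cv2.imwrite('pics/s9.png',cv2.resize(f['img'][130:350,190:440,::-1],None,fx=3,fy=2.7,interpolation=cv2.INTER_CUBIC))
```

```text
t 44.28 pos [0.4195 0.2838 0.1585] yaw 1.5779 q [0.53 0.41 2.02 0.   0.7  0.53]
shift [-396.5   10.1    3.5] turn 1.705
shift [ 0. -0. 90.] turn 0.000
```

View pics/s9.png

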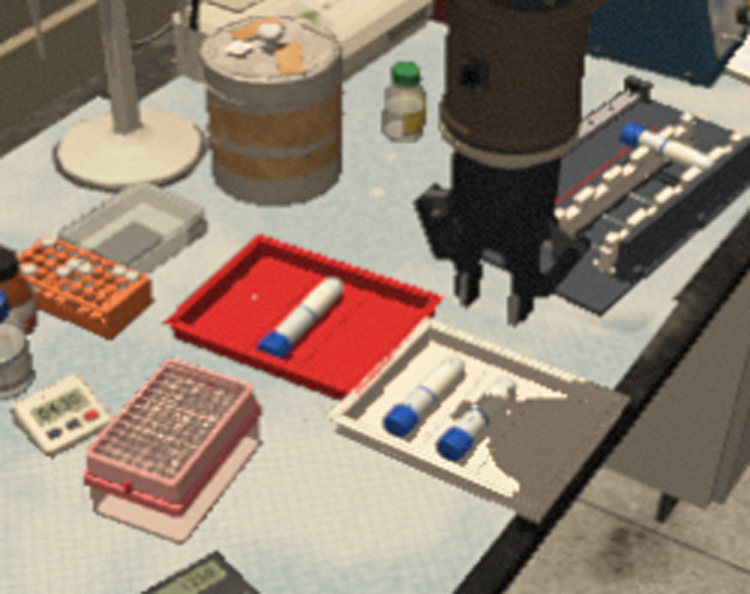

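Call:
{"op": "apply_moves", "data": {
  "rows": [-39.65,5,0,0,-39.65,5,0,0,-39.65,5,0,0,-39.65,5,0,0,-39.65,5,0,0,-39.65,-3,0,0,-39.65,-3,0,0,-39.65,-3,0,0,-39.65,-3,0,0,-39.65,-3,0,0,0,0,0,0.1218,0,0,0,0.1218],
  "hand": 36
}}

```text
t: 45.33
eef_pos: [0.4303, -0.1154, 0.1553]
orientation: [-0.001, 0.788, 0.615, -0.001]
ft_force: [0.1, 0.8, 0.3]
finger_gap: 0.425
grip_force: 0.0
```

Call:
{"op": "apply_moves", "data": {
  "rows": [0,0,0,0.1218,0,0,0,0.1218,0,0,0,0.1218,0,0,0,0.1218,0,0,0,0.1218,0,0,0,0.1218,0,0,0,0.1218,0,0,0,0.1218,0,0,0,0.1218,0,0,0,0.1218,0,0,0,0.1218,0,0,0,0.1218]
}}

```text
t: 46.33
eef_pos: [0.4306, -0.1129, 0.1553]
orientation: [-0.0, 0.998, -0.067, -0.001]
ft_force: [-0.2, 0.3, -0.7]
finger_gap: 0.415
grip_force: 0.0
```

Call:
{"op": "apply_moves", "data": {
  "rows": [0,0,0,0,0,0,20,0,0,0,20,0,0,0,10,0,0,0,0,0,0,0,0,0]
}}

```text
t: 46.83
eef_pos: [0.4307, -0.1129, 0.1056]
orientation: [-0.0, 0.998, -0.062, -0.001]
ft_force: [-0.7, -0.4, 0.8]
finger_gap: 0.42
grip_force: 0.0
```

Run:
```python
from h import *
w=g2w(-32,-48)
plan((*w,.065,YAW))
```

```text
t 46.83 pos [ 0.4307 -0.1129  0.1056] yaw -0.1245 q [-0.32  0.44  2.19  0.    0.51  1.37]
shift [ 1.8 -0.5 40.6] turn 0.003
```

Call:
{"op": "apply_moves", "data": {
  "rows": [1.5,-0.5,15,0.003,0,0,15,0,0,0,10.5,0,0,0,0,0,0,0,0,0]
}}

```text
t: 47.25
eef_pos: [0.4329, -0.1128, 0.0661]
orientation: [-0.0, 0.998, -0.065, -0.0]
ft_force: [0.1, 0.4, -0.5]
finger_gap: 0.423
grip_force: 0.0
```

Call:
{"op": "apply_moves", "data": {
  "rows": [0,0,0,0,0,0,0,0,0,0,0,0,0,0,0,0,0,0,0,0,0,0,0,0,0,0,0,0],
  "hand": 5
}}

```text
t: 47.83
eef_pos: [0.4335, -0.1131, 0.0667]
orientation: [0.0, 0.998, -0.065, 0.001]
ft_force: [-1.1, 0.1, 7.7]
finger_gap: 0.215
grip_force: 39.0
```

Call:
{"op": "apply_moves", "data": {
  "rows": [0,0,-8,0,0,0,-12,0,0,0,-20,0,0,0,-30,0,0,0,-30,0,0,0,-10,0,0,0,0,0,0,0,0,0]
}}

```text
t: 48.5
eef_pos: [0.4333, -0.113, 0.1769]
orientation: [0.0, 0.998, -0.065, 0.001]
ft_force: [0.2, 0.2, -0.3]
finger_gap: 0.214
grip_force: 39.2
```

Run:
```python
from h import *
wtray('side');wtray('top')
t=slot(WC,WY,-.05,.008); print(t)
plan((*t,.175,WY+np.pi/2)); s=arm.sense(); print(s['finger_gap']*85.4)
```

```text
side 845 [0.4204 0.29  ] [0.1961 0.1569] 0.33
top 897 [0.4173 0.2913] [0.1922 0.154 ] 0.36
[0.36855722 0.2831502 ]
t 48.60 pos [ 0.4326 -0.1127  0.1755] yaw -0.1303 q [-0.32  0.32  2.13  0.    0.7   1.38]
shift [-114.9 -384.2    0.5] turn -1.708
18.496527841196652
```

Call:
{"op": "apply_moves", "data": {
  "rows": [0,-41,0,0,0,-41,0,0,0,-41,0,0,0,-41,0,0,0,-41,0,0,0,-41,0,0,-23,-27.6,0,0,-23,-27.6,0,0,-23,-27.6,0,0,-23,-27.6,0,0,-23,-27.6,0,0,0,0,0,0]
}}

```text
t: 49.6
eef_pos: [0.3654, 0.2863, 0.1747]
orientation: [0.0, 0.998, -0.063, -0.001]
ft_force: [0.2, -1.5, -0.4]
finger_gap: 0.217
grip_force: 39.3
```

Call:
{"op": "apply_moves", "data": {
  "rows": [0,0,0,-0.122,0,0,0,-0.122,0,0,0,-0.122,0,0,0,-0.122,0,0,0,-0.122,0,0,0,-0.122,0,0,0,-0.122,0,0,0,-0.122,0,0,0,-0.122,0,0,0,-0.122,0,0,0,-0.122,0,0,0,-0.122]
}}

```text
t: 50.6
eef_pos: [0.3683, 0.2824, 0.1747]
orientation: [-0.0, 0.784, 0.621, -0.001]
ft_force: [-0.3, -0.1, -1.0]
finger_gap: 0.212
grip_force: 39.2
```

Call:
{"op": "apply_moves", "data": {
  "rows": [0,0,0,-0.122,0,0,0,-0.122,0,0,30,0,0,0,30,0,0,0,20,0,0,0,10,0,0,0,0,0,0,0,0,0]
}}

```text
t: 51.27
eef_pos: [0.3682, 0.2823, 0.0848]
orientation: [-0.0, 0.705, 0.71, -0.001]
ft_force: [0.5, 0.5, -0.1]
finger_gap: 0.216
grip_force: 39.2
```

Run:
```python
from h import *
wtray('side')
t=slot(WC,WY,-.05,.008)
plan((*t,.032,WY+np.pi/2)); s=arm.sense(); print(s['finger_gap']*85.4,s['grip_force'])
```

```text
side 742 [0.4205 0.2911] [0.1954 0.1577] 0.74
t 51.32 pos [0.3687 0.2826 0.0856] yaw 1.5776 q [0.59 0.5  2.16 0.   0.48 0.58]
shift [ 0.5 -0.1 53.6] turn -0.000
17.875122786826733 39.21344518661499
```

Call:
{"op": "apply_moves", "data": {
  "rows": [0.5,0,20,0,0,0,20,0,0,0,9,0,0,0,2,0,0,0,2,0,0,0,0,0,0,0,0,0]
}}

```text
t: 51.9
eef_pos: [0.3693, 0.2836, 0.0336]
orientation: [0.0, 0.705, 0.71, 0.001]
ft_force: [0.4, 0.5, -0.8]
finger_gap: 0.219
grip_force: 39.2
```

Call:
{"op": "apply_moves", "data": {
  "rows": [0,0,0.7,0,0,0,0,0,0,0,0,0]
}}

```text
t: 52.15
eef_pos: [0.3693, 0.2836, 0.0325]
orientation: [0.0, 0.705, 0.709, 0.001]
ft_force: [0.6, 0.1, 1.5]
finger_gap: 0.212
grip_force: 39.4
```

Call:
{"op": "apply_moves", "data": {
  "rows": [0,0,0,0,0,0,0,0,0,0,0,0,0,0,0,0],
  "hand": 34
}}

```text
t: 52.48
eef_pos: [0.3688, 0.2833, 0.0321]
orientation: [-0.0, 0.705, 0.71, -0.0]
ft_force: [-0.1, 0.4, 0.3]
finger_gap: 0.4
grip_force: 0.0
```

Call:
{"op": "apply_moves", "data": {
  "rows": [0,0,-10,0,0,0,-25,0,0,0,-30,0,0,0,-30,0,0,0,-30,0,0,0,0,0,0,0,0,0]
}}

```text
t: 53.07
eef_pos: [0.3697, 0.2839, 0.1592]
orientation: [0.0, 0.705, 0.71, 0.002]
ft_force: [-0.8, -0.3, 0.8]
finger_gap: 0.402
grip_force: 0.0
```

Run:
```python
from h import *
w=g2w(95,135)
plan((*w,.16,YAW),(*w,.092,YAW))
```

```text
t 53.07 pos [0.3697 0.2839 0.1592] yaw 1.5777 q [ 0.59  0.37  2.11 -0.    0.67  0.58]
shift [-232.6  210.4   -0.8] turn 1.705
shift [ 0. -0. 68.] turn 0.000
```

Call:
{"op": "apply_moves", "data": {
  "rows": [-29.1,26.3,0,0,-29.1,26.3,0,0,-29.1,26.3,0,0,-29.1,26.3,0,0,-29.1,26.3,0,0,-29.1,26.3,0,0,-29.1,26.3,0,0,-29.1,26.3,0,0,0,0,0,0.1218,0,0,0,0.1218,0,0,0,0.1218,0,0,0,0.1218],
  "hand": 40
}}

```text
t: 54.07
eef_pos: [0.5801, 0.0515, 0.1558]
orientation: [-0.001, 0.857, 0.516, -0.001]
ft_force: [-0.2, 0.1, -0.4]
finger_gap: 0.464
grip_force: 0.0
```

Call:
{"op": "apply_moves", "data": {
  "rows": [0,0,0,0.1218,0,0,0,0.1218,0,0,0,0.1218,0,0,0,0.1218,0,0,0,0.1218,0,0,0,0.1218,0,0,0,0.1218,0,0,0,0.1218,0,0,0,0.1218,0,0,0,0.1218,0,0,0,0,0,0,0,0]
}}

```text
t: 55.07
eef_pos: [0.5803, 0.0519, 0.1563]
orientation: [0.0, 0.998, -0.062, -0.001]
ft_force: [-0.1, 0.2, 0.3]
finger_gap: 0.468
grip_force: 0.0
```

Run:
```python
from h import *
w=g2w(95,135)
plan((*w,.092,YAW))
```

```text
t 55.07 pos [0.5803 0.0519 0.1563] yaw -0.1237 q [0.04 0.51 1.85 0.   0.79 1.73]
shift [ 1.3 -1.  64.3] turn 0.004
```

Call:
{"op": "apply_moves", "data": {
  "rows": [1.2,-1,17,0.003,0,0,25,0,0,0,18,0,0,0,4,0,0,0,0,0,0,0,0,0]
}}

```text
t: 55.57
eef_pos: [0.5823, 0.0528, 0.0934]
orientation: [0.0, 0.998, -0.064, -0.0]
ft_force: [1.2, 0.4, -0.4]
finger_gap: 0.465
grip_force: 0.0
```

Call:
{"op": "apply_moves", "data": {
  "rows": [0,0,0,0,0,0,0,0,0,0,0,0,0,0,0,0,0,0,0,0,0,0,0,0,0,0,0,0],
  "hand": 5,
  "newtons": 35
}}

```text
t: 56.15
eef_pos: [0.5828, 0.0524, 0.0943]
orientation: [0.0, 0.998, -0.065, 0.001]
ft_force: [-1.0, -5.6, 6.4]
finger_gap: 0.154
grip_force: 35.2
```

Call:
{"op": "apply_moves", "data": {
  "rows": [0,5,0,0,0,8,0,0,0,8,0,0,0,8,0,0,0,8,0,0,0,8,0,0,0,8,0,0,0,8,0,0,0,8,0,0,0,8,0,0,0,5,0,0,0,0,0,0]
}}

```text
t: 57.15
eef_pos: [0.5725, -0.0296, 0.0943]
orientation: [0.0, 0.998, -0.065, 0.001]
ft_force: [1.0, -1.8, 5.6]
finger_gap: 0.157
grip_force: 35.3
```

Run:
```python
from h import *
plan(); s=arm.sense(); print('force g',RG.T@s['ft_force'][:2], 'gpos',1e3*RG.T@(s['eef_pos'][:2]-OG),s['finger_gap']*85.4)
```

```text
t 57.15 pos [ 0.5725 -0.0296  0.0943] yaw -0.1307 q [-0.1   0.58  1.91 -0.    0.64  1.6 ]
force g [ 1.24000428 -1.69847435] gpos [96.34608854 52.19013837] 13.432592210434404
```

Call:
{"op": "apply_moves", "data": {
  "rows": [0,8,0,0,0,8,0,0,0,8,0,0,0,8,0,0,0,8,0,0,0,8,0,0,0,8,0,0,0,8,0,0,0,8,0,0,0,8,0,0,0,8,0,0,0,0,0,0]
}}

```text
t: 58.15
eef_pos: [0.5614, -0.1173, 0.0943]
orientation: [0.0, 0.998, -0.065, 0.002]
ft_force: [3.7, -1.3, 7.0]
finger_gap: 0.152
grip_force: 35.5
```

Call:
{"op": "apply_moves", "data": {
  "rows": [0,8,0,0,0,8,0,0,0,8,0,0,0,8,0,0,0,8,0,0,0,8,0,0,0,8,0,0,0,8,0,0,0,8,0,0,0,8,0,0,0,8,0,0,0,0,0,0]
}}

```text
t: 59.15
eef_pos: [0.5504, -0.2048, 0.0943]
orientation: [0.001, 0.998, -0.065, 0.002]
ft_force: [6.0, -1.9, 3.3]
finger_gap: 0.157
grip_force: 35.1
```

Call:
{"op": "apply_moves", "data": {
  "rows": [0,4,0,0,0,3,0,0,0,2,0,0,0,0,0,0,0,0,0,0]
}}

```text
t: 59.57
eef_pos: [0.5494, -0.2128, 0.0944]
orientation: [0.001, 0.998, -0.065, 0.002]
ft_force: [7.2, -1.6, 2.2]
finger_gap: 0.155
grip_force: 34.9
```

Call:
{"op": "apply_moves", "data": {
  "rows": [0,1,0,0,0,1,0,0,0,0,0,0,0,0,0,0]
}}

```text
t: 59.9
eef_pos: [0.5492, -0.2147, 0.0944]
orientation: [0.001, 0.998, -0.065, 0.002]
ft_force: [6.8, -1.9, 2.7]
finger_gap: 0.149
grip_force: 34.9
```

Run:
```python
from h import *
plan(); s=arm.sense(); print('force g',RG.T@s['ft_force'][:2], 'gpos',1e3*RG.T@(s['eef_pos'][:2]-OG),s['finger_gap']*85.4)
```

```text
t 59.90 pos [ 0.5492 -0.2147  0.0944] yaw -0.1303 q [-0.42  0.6   1.87  0.    0.66  1.28]
force g [ 6.97362046 -0.98783351] gpos [  96.73500633 -134.37428054] 12.75369366219683
```

Continue until the parked stop is felt.

Call:
{"op": "apply_moves", "data": {
  "rows": [0,1,0,0,0,0,0,0,0,0,0,0]
}}

```text
t: 60.15
eef_pos: [0.549, -0.2156, 0.0943]
orientation: [0.001, 0.998, -0.065, 0.002]
ft_force: [7.8, -0.2, 2.8]
finger_gap: 0.155
grip_force: 35.0
```

Call:
{"op": "apply_moves", "data": {
  "rows": [0,1,0,0,0,0,0,0,0,0,0,0]
}}

```text
t: 60.4
eef_pos: [0.549, -0.2157, 0.0943]
orientation: [0.0, 0.998, -0.065, 0.002]
ft_force: [10.7, 8.3, 3.4]
finger_gap: 0.157
grip_force: 35.3
```

Parked stop reached. Release and retreat up, then take a final look.

Call:
{"op": "apply_moves", "data": {
  "rows": [0,0,0,0,0,0,0,0,0,0,0,0,0,0,0,0,0,0,0,0],
  "hand": 40
}}

```text
t: 60.82
eef_pos: [0.5467, -0.2159, 0.0931]
orientation: [-0.0, 0.998, -0.065, -0.0]
ft_force: [0.5, -0.6, -0.6]
finger_gap: 0.469
grip_force: 0.0
```

Call:
{"op": "apply_moves", "data": {
  "rows": [0,0,-25,0,0,0,-35,0,0,0,-35,0,0,0,-35,0,0,0,-30,0,0,0,0,0,0,0,0,0]
}}

```text
t: 61.4
eef_pos: [0.5477, -0.2163, 0.255]
orientation: [0.001, 0.998, -0.065, 0.002]
ft_force: [0.9, -0.5, 0.5]
finger_gap: 0.469
grip_force: 0.0
```

Run:
```python
from h import *
f=grab('side');cv2.imwrite('pics/s10.png',cv2.resize(f['img'][120:350,190:460,::-1],None,fx=2.9,fy=2.6,interpolation=cv2.INTER_CUBIC))
g=grab('top'); c=cloud(f)
hsv=cv2.cvtColor(f['img'],cv2.COLOR_RGB2HSV); z=c[...,2]; b=(hsv[...,0]>100)&(hsv[...,0]<130)&(hsv[...,1]>100)&(c[...,1]>.15)&(c[...,1]<.4)&(c[...,0]<.7)&(c[...,0]>.3)
k,l,st,ce=cv2.connectedComponentsWithStats(b.astype(np.uint8))
for i in range(1,k):
    if st[i,4]>10: print('cap',np.nanmean(c[l==i],0).round(3),'ztop',np.nanpercentile(c[l==i][:,2],95).round(3))
tray('red','top'); wtray('top')
q=(c[...,:2]-OG)@RG; m=(z>.075)&(z<.1)&(abs(q[...,0]-.094)<.03)&(abs(q[...,1])<.16); print('handle',m.sum(),q[m].mean(0))
H,S=hsv[...,0],hsv[...,1]
m=(H>55)&(H<85)&(S>90)&(abs(c[...,0]-.707)<.04)&(abs(c[...,1]+.05)<.04)&(z>.03); print('green',c[m].mean(0))
```

```text
cap [0.604 0.316 0.024] ztop 0.029
cap [0.447 0.318 0.023] ztop 0.03
cap [0.397 0.318 0.022] ztop 0.03
cap [0.349 0.316 0.022] ztop 0.029
top red rim-ray 3125 [0.6088 0.2647] [0.1854 0.1446] 3.94
top red cloud>.017 357 [0.609  0.2648] [0.1856 0.145 ] 3.87
top red cloud 3125 [0.609  0.2648] [0.1856 0.145 ] 3.87
top 874 [0.3841 0.2712] [0.1941 0.1516] 0.72
handle 38 [ 0.0931121  -0.13272903]
green [ 0.70889723 -0.05098175  0.08702478]
```

View pics/s10.png

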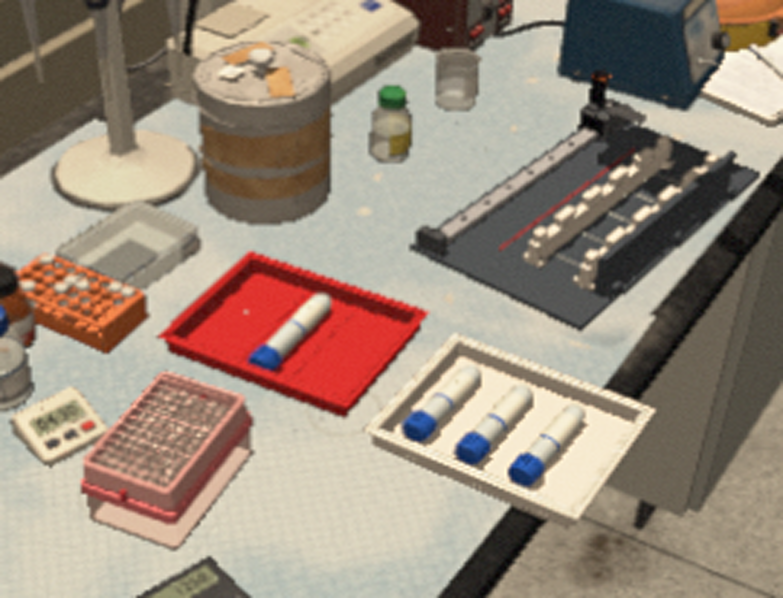

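```bash
python3 -c "
from h import *
wtray('top'); s=arm.sense(); print(s['t'],abs(s['joint_velocities']).max()); print(arm.job_done())"
```

```text
top 879 [0.3843 0.2713] [0.1942 0.1512] 0.51
61.65 0.004377547418339797
the job is handed in; nothing more can be done
None
```

I handed the job in at about 62 s: the one over-length tube lies flat in the red tray, the three that passed lie flat in the white tray, the gate is back at its parked stop, and the bystanders look undisturbed. The white tray was knocked about 4 cm late in the run and overhangs the bench edge slightly, but it sat still with its tubes flat in the final check.

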